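# Refit a gear selector shaft

## Task

Prise open the hinged cover of the gear selector housing with the blade of the screwdriver, swing it up until it stands upright or further back, and lay the screwdriver back down on the bench. Then pick up the selector shaft by its square tail and slide its round end through the near bushing, across the housing and on through the far bushing until the square tail comes up against the near bushing. Finish while still gripping the shaft there, spanning both bushings, so that I can clip the fork onto it through the open top.

Things in the scene. Friction and masses are not known exactly. Their poses are not given: they have to be found in the camera images.
- driver_handle (a point): The only screwdriver, 222 mm long, 0.09 kg, lying on its handle (26 mm thick, 95 mm long); round blade 6.4 mm thick on the same axis. This point is on the axis in the handle: 61 mm from the butt, 34 mm from the handle's front, 161 mm from the tip, 13 mm above the bench. Its y axis points from the tip to the butt, z up. Grip across the handle.
- driver_tip (a point): Tip of the screwdriver's blade, flat, 6 mm wide and 2 mm thick; axes as driver_handle. The blade lies 10 mm clear of the bench.
- shaft_tail (a point): Plain steel selector shaft, 200 mm long, lying flat: round part 14 mm in diameter, 140 mm long, then a square tail 16 x 16 mm, 60 mm long. This point is on the axis in the tail, 25 mm from its end, 35 mm from its shoulder, 175 mm from the tip, 8 mm above the bench. y points from tip to tail, z up. About 0.18 kg, centre of mass some 60 mm from here towards the tip.
- shaft_tip (a point): Centre of the tip of the selector shaft's round end (three shallow grooves near it; the last 5 mm bevelled down to 9 mm); axes as shaft_tail.
- bush_near (a point): Centre of the outer mouth of the near bushing of the aluminium gear selector housing (bolted to the bench, foot 112 x 128 mm, body 80 wide, 100 long). Bore level, 50 mm above the bench, along y of this frame (y points out of the housing, z up): the shaft goes in along -y. Bore 16.6 mm, 20 mm long, its first 4 mm a cone from 20.6 mm. The square tail does not enter: it stops at this mouth.
- bush_far (a point): Centre of the inner mouth of the far bushing, with the same bore, cone and length on the same axis, 106 mm beyond bush_near along its -y; the far bushing ends 126 mm beyond bush_near. Axes as bush_near. Between the bushings the housing is an empty box, 84 mm long inside, open at the top when its cover is open.
- cover (a joint): Angle of the housing's cover in rad: 0 shut, 1.57 upright, 1.92 fully open at its stop. The hinge's friction (0.1 N m) holds the cover where it is left. The cover is a 5 mm plate 92 mm wide, 0.12 kg; its hinge is over the far end wall and its free edge over the near bushing.
- cover_lip (a point): Middle of the lower outer edge of the cover's prising lip (36 mm wide), at its free edge; moves with the cover. Shut: 85 mm above the bench, 134.5 mm from the hinge axis. Below it the flange is cut away 48 mm wide, so a level blade can enter along -y of bush_near, 70 to 80 mm above the bench, 20 mm past this edge to the end wall. Under the gap is the near bushing's boss, its top at 66 mm.
- cover_hinge (a point): Middle of the cover's hinge axis, 88 mm above the bench; the axis runs along x of bush_near. The cover turns about it from +y over the top towards -y of bush_near. Axes as bush_near.
Things that resemble listed ones, but are neither listed nor needed, are in the scene too. Of the things that look like the part that bears shaft_tail, the smaller one is meant.

How it is judged:
By the outcome, as a careful person would: the job done as asked, in the order asked, and still so for the second after the job is handed in, while the arm keeps its last pose, push and grip.
It also fails if it takes over 58 s, if anything falls off the work surface, if the arm or the gripper's body presses on something with over 40 N, if the wrist force passes 120 N, or if a joint passes its speed limit or range.

## Robot

A 6-joint arm with a two-finger parallel gripper is mounted at the origin on a cart in front of the work surface, level with it; the furniture and walls round the work are solid. World frame = base frame: x ahead of the robot, y to its left, z up, the work surface at z = 0. Lengths are in m, angles in rad, forces in N, time in s.
With the tool pointing down it reaches from about 0.25 to 0.775 m from the base axis. Payload 8.9 kg.
Tool frame: the origin (TCP) lies between the finger pads; the fingertips stand 11 mm ahead of it and the grasp point (between the pads) lies 8 mm behind it; x points along the fingers, z is the direction in which the jaws open and shut, and the axes are right-handed (so a half turn about x gives the same grasp; the last joint's range is limited). The gripper opens to 85 mm and grips with 20 to 120 N. Pads are 22 mm wide; open, the fingers measure 114 mm over their backs; the gripper's body (76 mm by 85 mm) begins 54 mm behind the grasp point. The pads swing forward as they close: fully open they stand 13 mm farther back than shut.
Start: joints at [0.967, 0.291, -0.153, 1.127, 0, 1.431], TCP at [0.235, 0.469, 0.214] pointing down, gripper open.
Joint ranges: [-2.52, 2.52], [-0.91, 1.74], [-1.3, 1.37], [-1.96, 2.02], [-1.52, 1.47], [-3.14, 3.14]. Speed limits (rad/s): [2.22, 2.22, 2.79, 3.14, 3.14, 3.14].

## Interface

Orientations are given as a unit quaternion [w, x, y, z].
In Python, from rig import manip, camera, camera_params gives the robot as it stands.
- The arm moves only by the tool apply_moves, never from a script. Its argument "motion" is a list of rows, each a list of 3 entries, a list of its own where there are three numbers: the shift along the tool's x, y, z in cm, then the turn, a rotation vector about the tool's x, y, z in rad, then the closure in counts, from 0 (fully open) to 255 (shut). A call has 1 to 20 rows; each row shifts and turns the commanded pose from where the row before left it, along the tool's axes as they then stand; what a row does not reach is not made up. A row lasts 1/10 s, in which the tool goes at most 50 mm and 8.59 degrees, less where a joint would pass 70% of its speed; a pose out of reach is approached as far as the arm can. A call with a gripper value outside its range is refused whole. The fingers move at their own pace and stop on an object; "force" is the grip in N (left out, the last holds). Time passes only in rows, so rows that do not move let the fingers close. It gives the time, the measured TCP pose, the force and the opening at its end, in the units of the state.
- manip.get_obs(): the state, without advancing time (a new reading comes with each control period).
- camera(name): name is "scene" or "side" or "wrist"; returns the picture (400x640x3 uint8, blue, green, red); there is no depth.
- camera_params(name): a dict with "vfov" (degrees; the focal length in pixels is half the picture's height over the tangent of half this angle, whatever the lens; pixels are square), "cx", "cy" (the principal point, pixels), "eye" and "orientation" of the camera in the world. Camera axes: x right, y down, z forward; pixel columns grow to the right and rows downward; lengths in m; the calibration is good to about 2 mm. A picture is of the moment at which its call begins: read the wrist's pose just before it. camera_params takes no time and is no camera call; for the wrist camera it gives the pose at the moment of the call.
- manip.hand_in(): hands the job in, once; it reports no verdict.
The state is a dict: "time_s": time; "qpos": joint angles; "qd": joint speeds; "effort": joint torques, N m; "tool_pos": TCP position; "eef_rot": TCP orientation; "force": force on the tool from outside, world axes, zero at the start; "ft_torque": the same for the moment, N m; "width": finger opening in m.
Only numpy, scipy, OpenCV 4.12 (cv2) and the standard library are available. Lean on these libraries where they do the work, as an engineer would, in place of code of your own. Each camera call takes 0.05 s, during which the arm holds its last target.

## Working session

There is one attempt and no reset: what is moved stays moved. The work goes in short steps, Python scripts to look and compute and a tool call to move; the robot and the scene stay as the last step left them, time stands still between calls to the robot, and variables do not carry over. Pictures are saved under pics/ and viewed, and the job is handed in when it is done.

Besides the shell and the picture viewer there is one more tool, called by a JSON object that holds its "method" and its "body". apply_moves: Moves the arm, as the interface text tells. Its arguments: {"type":"object","properties":{"motion":{"type":"array"},"force":{"type":"number"}},"required":["motion"]}

```bash
ls; mkdir -p pics
python3 - <<'E'
from rig import manip,camera,camera_params
import cv2
print(manip.get_obs())
for n in ("scene","side","wrist"):
    print(n,camera_params(n)); cv2.imwrite(f"pics/{n}0.png",camera(n))
E
```

```text
pics
{'time_s': 0.0, 'qpos': array([ 9.66712808e-01,  2.91238471e-01, -1.54144675e-01,  1.12666025e+00,
        1.54943819e-05,  1.43150145e+00]), 'qd': array([ 2.00718237e-04,  4.23315917e-05, -7.44721100e-04, -5.02859092e-04,
        1.27284452e-04, -1.08830923e-03]), 'effort': array([ 1.93823238e-03, -5.37148869e+01,  3.31368613e+01,  1.58119609e-02,
       -1.18390467e-04, -1.15188286e-05]), 'tool_pos': array([0.23505414, 0.46893748, 0.21314717]), 'eef_rot': array([ 0.60130692, -0.37157697,  0.60211874,  0.3712325 ]), 'force': array([ 0.12659489, -0.14435682, -0.13934179]), 'ft_torque': array([-0.00930038,  0.01637914,  0.05080233]), 'width': 0.08544269333860868}
scene {'vfov': 42.879672116308434, 'cx': 310.5363469878889, 'cy': 201.39759833465203, 'eye': array([-0.43300333,  1.09750136,  0.73922591]), 'orientation': array([ 0.20162707, -0.3354556 ,  0.77880046, -0.49018966])}
side {'vfov': 48.45940216899596, 'cx': 316.80121819023776, 'cy': 203.31967304866308, 'eye': array([ 0.07611827, -0.72449249,  0.48601748]), 'orientation': array([-0.54304227,  0.80711587, -0.18722915,  0.13643429])}
wrist {'vfov': 67.91281174067105, 'cx': 321.4349760431904, 'cy': 200.84016149397783, 'eye': array([0.15780355, 0.50678014, 0.37373892]), 'orientation': array([0.14243418, 0.83892435, 0.51798662, 0.08722558])}
```

View pics/scene0.png

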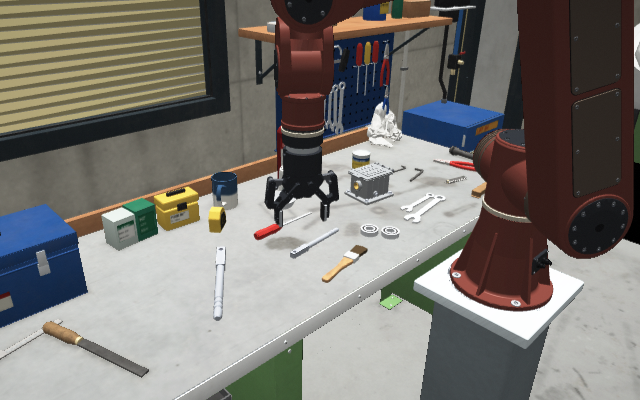

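View pics/side0.png

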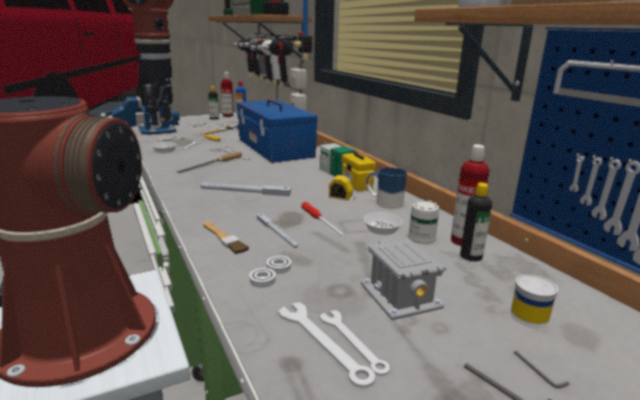

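View pics/wrist0.png

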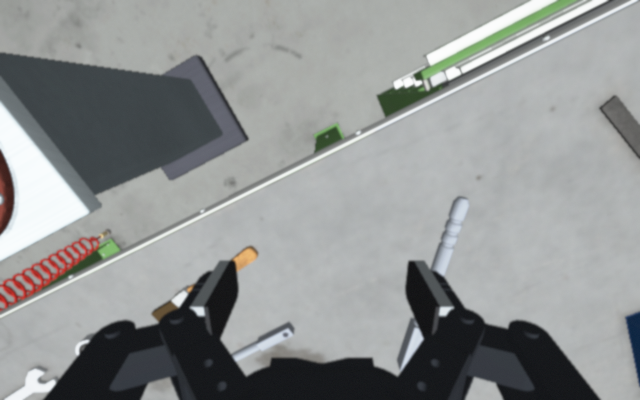

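```bash
cat > h.py <<'E'
import numpy as np, cv2
from scipy.spatial.transform import Rotation as R
def rot(q): return R.from_quat([q[1],q[2],q[3],q[0]])
class Cam:
    def __init__(s,p):
        s.f=200/np.tan(np.radians(p["vfov"])/2); s.c=np.array([p["cx"],p["cy"]]); s.e=np.array(p["eye"]); s.R=rot(p["orientation"]).as_matrix()
    def proj(s,X):
        X=np.atleast_2d(X); c=(X-s.e)@s.R; return c[:,:2]/c[:,2:]*s.f+s.c
    def ray(s,uv):
        d=s.R@np.array([*(np.array(uv)-s.c)/s.f,1]); return d
    def atz(s,uv,z):
        d=s.ray(uv); return s.e+d*(z-s.e[2])/d[2]
def crop(img,x0,y0,x1,y1,k,name):
    cv2.imwrite(name,cv2.resize(img[y0:y1,x0:x1],None,fx=k,fy=k,interpolation=cv2.INTER_CUBIC))
E
python3 - <<'E'
from h import *
a=cv2.imread("pics/scene0.png");b=cv2.imread("pics/side0.png")
crop(a,230,140,430,280,4,"pics/c1.png")
crop(b,240,180,460,320,3.6,"pics/c2.png")
E
```

```text
(no output)
```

View pics/c1.png

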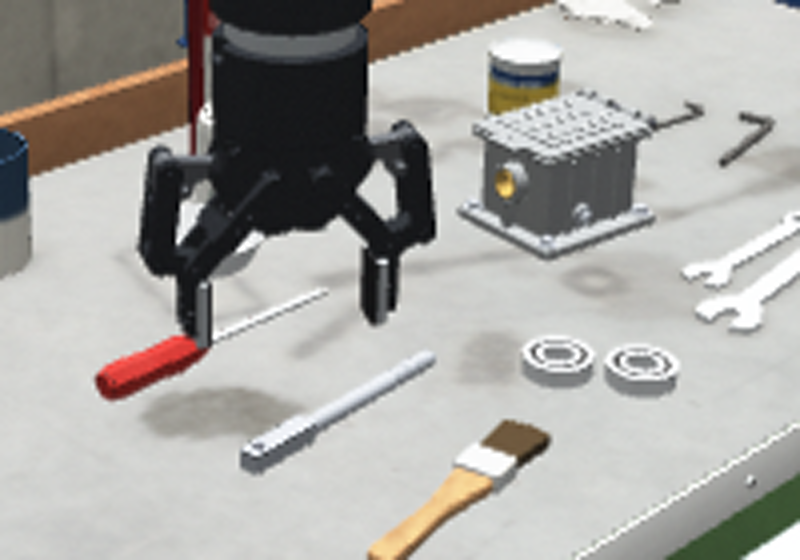

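View pics/c2.png

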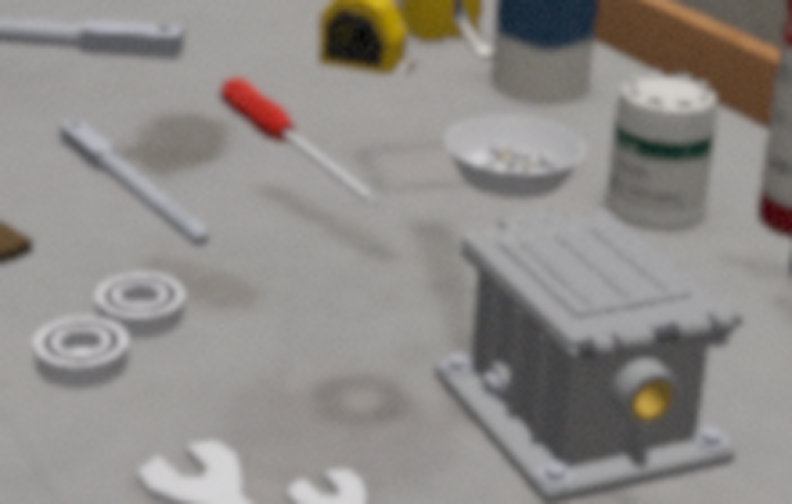

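Run:
```python
from h import *
from rig import camera_params
S=Cam(camera_params("scene"));D=Cam(camera_params("side"))
def s(u,v): return 230+u/4,140+v/4
def d(u,v): return 240+u/3.6,180+v/3.6
print("butt",S.atz(s(108,385),.013),D.atz(d(230,92),.013))
print("tip",S.atz(s(327,291),.013),D.atz(d(372,197),.013))
print("tail",S.atz(s(250,455),.008),D.atz(d(68,132),.008))
print("shtip",S.atz(s(430,358),.007),D.atz(d(203,235),.007))
print("foot corners S",[S.atz(s(*p),.01).round(3) for p in((548,250),(465,208),(653,212))])
print("foot D",[D.atz(d(*p),.01).round(3) for p in((548,490),(440,368),(732,455))])
print("cover top S",[S.atz(s(*p),.09).round(3) for p in((475,125),(548,160),(655,125),(585,95))])
```

```text
butt [0.57205203 0.32604791 0.013     ] [0.57256756 0.32236994 0.013     ]
tip [0.57208718 0.10926819 0.013     ] [0.57991142 0.11292587 0.013     ]
tail [0.44014189 0.30920461 0.008     ] [0.43504233 0.31207239 0.008     ]
shtip [0.45162892 0.1198617  0.007     ] [0.458254   0.12077875 0.007     ]
foot corners S [array([ 0.507, -0.079,  0.01 ]), array([ 0.608, -0.089,  0.01 ]), array([ 0.495, -0.202,  0.01 ])]
foot D [array([ 0.497, -0.204,  0.01 ]), array([ 0.509, -0.086,  0.01 ]), array([ 0.6 , -0.22,  0.01])]
cover top S [array([ 0.599, -0.086,  0.09 ]), array([ 0.511, -0.076,  0.09 ]), array([ 0.499, -0.198,  0.09 ]), array([ 0.581, -0.207,  0.09 ])]
```

```bash
cat >> h.py <<'E'
def down_pose(yaw_dir):
    "tool x down, tool y along given horizontal dir (unit 2d)"
    x=np.array([0,0,-1.]); y=np.array([*yaw_dir,0.]); y/=np.linalg.norm(y); z=np.cross(x,y)
    return np.stack([x,y,z],1)
def delta(o,P,Rt):
    Rc=rot(o["eef_rot"]).as_matrix()
    t=Rc.T@(np.array(P)-o["tool_pos"])*100; r=R.from_matrix(Rc.T@Rt).as_rotvec()
    return t.round(3),r.round(4)
E
python3 - <<'E'
from h import *
from rig import manip,camera_params
o=manip.get_obs(); M=rot(o["eef_rot"]).as_matrix(); print(M.round(3))
p=camera_params("wrist"); print("cam in tool",M.T@(p["eye"]-o["tool_pos"]))
print("camR in tool",(M.T@rot(p["orientation"]).as_matrix()).round(3))
E
```

```text
[[-0.001 -0.894  0.448]
 [-0.001  0.448  0.894]
 [-1.     0.    -0.001]]
cam in tool [-0.16053496  0.08606073 -0.00102984]
camR in tool [[ 0.    -0.329  0.944]
 [ 0.    -0.944 -0.329]
 [ 1.     0.     0.   ]]
```

{"method": "apply_moves", "body": {"motion": [[[0, 0, 0], [-0.136, 0, 0], 0], [[0, 0, 0], [-0.136, 0, 0], 0], [[0, 0, 0], [-0.136, 0, 0], 0], [[0, 0, 0], [-0.136, 0, 0], 0], [[0, 0, 0], [-0.136, 0, 0], 0], [[0, 0, 0], [-0.136, 0, 0], 0], [[0, 0, 0], [-0.136, 0, 0], 0], [[0, 0, 0], [-0.136, 0, 0], 0], [[0, 0, 0], [-0.136, 0, 0], 0], [[0, 0, 0], [-0.136, 0, 0], 0], [[0, 0, 0], [-0.136, 0, 0], 0], [[0, 0, 0], [-0.136, 0, 0], 0], [[0, 0, 0], [-0.136, 0, 0], 0], [[0, 0, 0], [-0.136, 0, 0], 0], [[0, 0, 0], [-0.136, 0, 0], 0]]}}

```text
time_s: 1.65
tool_pos: [0.2352, 0.4691, 0.2134]
eef_rot: [-0.004, -0.707, -0.003, 0.707]
force: [-0.2, -0.1, 0.3]
width: 0.0855
```

{"method": "apply_moves", "body": {"motion": [[[-0.26, 3.14, -2.25], [0, 0, 0], 0], [[-0.26, 3.14, -2.25], [0, 0, 0], 0], [[-0.26, 3.14, -2.25], [0, 0, 0], 0], [[-0.26, 3.14, -2.25], [0, 0, 0], 0], [[-0.26, 3.14, -2.25], [0, 0, 0], 0], [[-0.26, 3.14, -2.25], [0, 0, 0], 0], [[-0.26, 3.14, -2.25], [0, 0, 0], 0], [[-0.26, 3.14, -2.25], [0, 0, 0], 0], [[-0.26, 3.14, -2.25], [0, 0, 0], 0], [[-0.26, 3.14, -2.25], [0, 0, 0], 0], [[-0.26, 3.14, -2.25], [0, 0, 0], 0], [[-0.26, 3.14, -2.25], [0, 0, 0], 0], [[-0.26, 3.14, -2.25], [0, 0, 0], 0], [[-0.26, 3.14, -2.25], [0, 0, 0], 0], [[0, 0, 0], [0, 0, 0], 0], [[0, 0, 0], [0, 0, 0], 0]]}}

```text
time_s: 3.25
tool_pos: [0.5522, 0.0305, 0.2495]
eef_rot: [-0.001, -0.707, -0.001, 0.708]
force: [0.1, -0.1, -0.2]
width: 0.0854
```

Run:
```python
from rig import manip,camera,camera_params
import cv2,pickle
from h import *
o=manip.get_obs(); print(o["time_s"],o["tool_pos"],rot(o["eef_rot"]).as_matrix().round(3),o["qpos"].round(2))
p=camera_params("wrist"); im=camera("wrist"); cv2.imwrite("pics/w1.png",im); pickle.dump(p,open("w1.pkl","wb"))
cv2.imwrite("pics/s1.png",camera("scene"));cv2.imwrite("pics/d1.png",camera("side"))
```

```text
3.25 [0.552165   0.03047365 0.24952841] [[-0.001  0.003 -1.   ]
 [ 0.    -1.    -0.003]
 [-1.    -0.     0.001]] [-0.08  0.33 -0.    1.24  0.   -1.65]
```

View pics/w1.png

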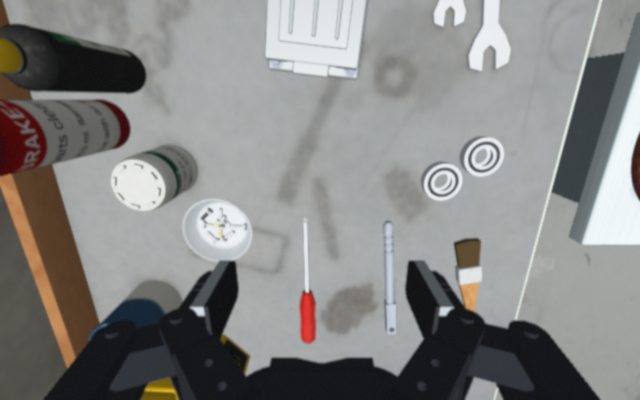

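Run:
```python
from h import *
a=cv2.imread("pics/w1.png")
crop(a,240,0,400,100,5,"pics/c3.png")
crop(a,280,200,420,350,4,"pics/c4.png")
b=cv2.imread("pics/s1.png"); crop(b,320,140,420,215,8,"pics/c5.png")
```

```text
(no output)
```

View pics/c3.png

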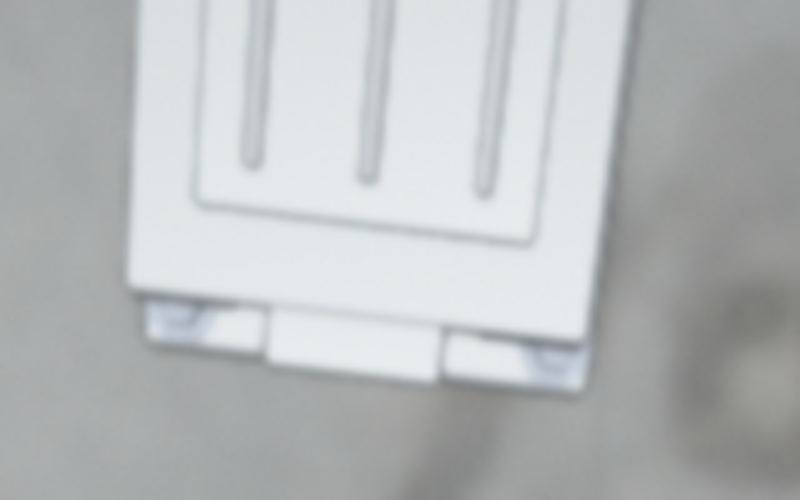

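View pics/c4.png

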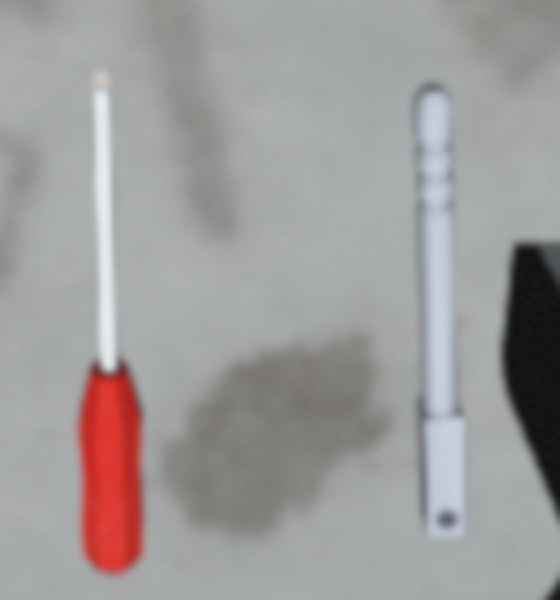

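View pics/c5.png

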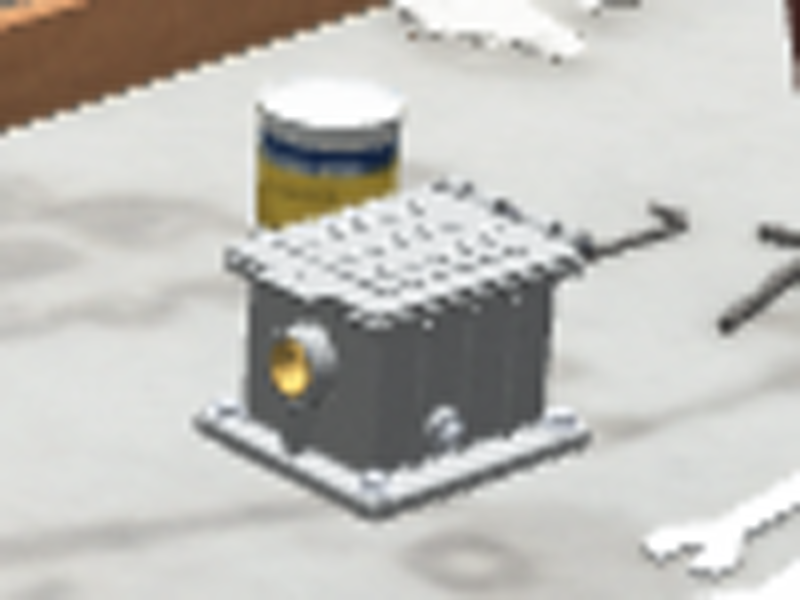

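Run:
```python
from h import *
import pickle
W=Cam(pickle.load(open("w1.pkl","rb")))
from rig import camera_params
S=Cam(camera_params("scene"));D=Cam(camera_params("side"))
c3=lambda u,v:(240+u/5-.4,v/5-.4); c4=lambda u,v:(280+u/4-.375,200+v/4-.375)
pr=lambda n,*a:print(n,*[np.round(x,4) for x in a])
A,B=W.atz(c3(267,362),.085),W.atz(c3(437,383),.085); pr("lip",A,B,(A+B)/2,np.linalg.norm(A-B))
A,B=W.atz(c3(128,290),.09),W.atz(c3(585,342),.09); pr("coverfree",A,B,(A+B)/2,np.linalg.norm(A-B), np.arctan2((A-B)[1],(A-B)[0]))
# foot
for p in((148,345),(588,392)): pr("foot",W.atz(c3(*p),.0))
b=W.atz(c4(112,572),.013);t=W.atz(c4(101,72),.013);f=W.atz(c4(108,367),.013)
pr("driver",b,f,t,np.linalg.norm(b-t),np.linalg.norm(b-f),(b-t)/np.linalg.norm(b-t))
e=W.atz(c4(446,535),.016);s=W.atz(c4(441,413),.016);s0=W.atz(c4(440,413),.014);tp=W.atz(c4(432,86),.007)
pr("shaft",e,s,tp,np.linalg.norm(e-tp),np.linalg.norm(e-s),(e-tp)/np.linalg.norm(e-tp))
# scene check of bush: 
sb=(320+292/8,140+365/8)
pr("bush ray z.05",S.atz(sb,.05))
```

```text
lip [ 0.5797 -0.079   0.085 ] [ 0.5454 -0.0752  0.085 ] [ 0.5625 -0.0771  0.085 ] 0.0345
coverfree [ 0.606  -0.0915  0.09  ] [ 0.5163 -0.0825  0.09  ] [ 0.5612 -0.087   0.09  ] 0.0901 -0.1006
foot [ 0.6172 -0.0893  0.    ]
foot [ 0.5053 -0.0786  0.    ]
driver [0.5733 0.3379 0.013 ] [0.5736 0.2349 0.013 ] [0.5744 0.1089 0.013 ] 0.229 0.1029 [-0.0049  1.      0.    ]
shaft [0.4341 0.315  0.016 ] [0.4409 0.2541 0.016 ] [0.4531 0.1166 0.007 ] 0.1995 0.0613 [-0.0952  0.9944  0.0451]
bush ray z.05 [ 0.562  -0.0862  0.05  ]
```

{"method": "apply_moves", "body": {"motion": [[[1.87, -2.99, -0.28], [0, 0, 0], 0], [[1.87, -2.99, -0.28], [0, 0, 0], 0], [[1.87, -2.99, -0.28], [0, 0, 0], 0], [[1.87, -2.99, -0.28], [0, 0, 0], 0], [[1.87, -2.99, -0.28], [0, 0, 0], 0], [[1.87, -2.99, -0.28], [0, 0, 0], 0], [[1.87, -2.99, -0.28], [0, 0, 0], 0], [[1.87, -2.99, -0.28], [0, 0, 0], 0], [[0, 0, 0], [0, 0, 0], 0], [[0, 0, 0], [0, 0, 0], 0]]}}

```text
time_s: 4.4
tool_pos: [0.5724, 0.2715, 0.1002]
eef_rot: [-0.003, -0.707, -0.002, 0.707]
force: [-1.0, -0.1, 0.0]
width: 0.0857
```

Run:
```python
from rig import manip,camera,camera_params
from h import *
o=manip.get_obs(); print(o["time_s"],o["tool_pos"],rot(o["eef_rot"]).as_matrix().round(4))
W=Cam(camera_params("wrist")); im=camera("wrist"); cv2.imwrite("pics/w2.png",im)
print(W.proj([[.5737,.2695,.013],[.5744,.109,.013],[.5736,.2355,.026],[.4409,.2541,.016]]))
```

```text
4.4 [0.5724129  0.27153129 0.10020789] [[-9.e-04  7.e-03 -1.e+00]
 [-5.e-04 -1.e+00 -7.e-03]
 [-1.e+00  5.e-04  1.e-03]]
[[318.28794786 197.83573913]
 [318.12836077 -18.7052996 ]
 [318.40545516 162.73779703]
 [473.7828651  182.90873192]]
```

View pics/w2.png

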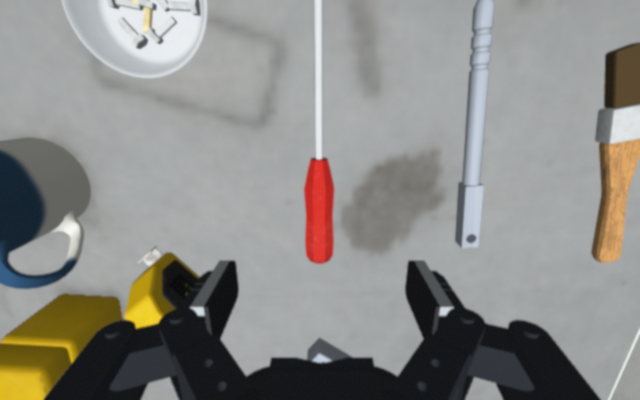

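{"method": "apply_moves", "body": {"motion": [[[2.2, 0.1, -0.05], [0, 0, 0], 90], [[2.2, 0.1, -0.05], [0, 0, 0], 90], [[2.2, 0, 0], [0, 0, 0], 90], [[1.5, 0, 0], [0, 0, 0], 90], [[0.5, 0, 0], [0, 0, 0], 90], [[0, 0, 0], [0, 0, 0], 90]]}}

```text
time_s: 5.05
tool_pos: [0.5746, 0.2678, 0.0148]
eef_rot: [-0.001, -0.707, -0.001, 0.707]
force: [-0.3, -0.7, -0.1]
width: 0.055
```

Run:
```python
from rig import manip
from h import *
o=manip.get_obs(); print(o["time_s"],o["tool_pos"],o["width"],o["force"]);print(rot(o["eef_rot"]).as_matrix().round(4))
```

```text
5.05 [0.57461391 0.26780765 0.0148442 ] 0.055035548919105275 [-0.26237157 -0.74980801 -0.05998786]
[[-1.0e-04  3.7e-03 -1.0e+00]
 [-1.0e-04 -1.0e+00 -3.7e-03]
 [-1.0e+00  1.0e-04  1.0e-04]]
```

{"method": "apply_moves", "body": {"motion": [[[0.1, 0, 0], [0, 0, 0], 255], [[0, 0, 0], [0, 0, 0], 255], [[0, 0, 0], [0, 0, 0], 255], [[0, 0, 0], [0, 0, 0], 255], [[0, 0, 0], [0, 0, 0], 255], [[0, 0, 0], [0, 0, 0], 255]], "force": 90}}

```text
time_s: 5.65
tool_pos: [0.5746, 0.2684, 0.0136]
eef_rot: [0.002, 0.707, 0.002, -0.707]
force: [-0.3, 0.3, 0.1]
width: 0.0
```

Run:
```python
from rig import manip,camera,camera_params
from h import *
o=manip.get_obs(); print(o["time_s"],o["tool_pos"],o["width"],o["force"])
cv2.imwrite("pics/w3.png",camera("wrist"))
a=camera("scene");crop(a,200,140,420,290,3.6,"pics/s3.png")
a=camera("side");crop(a,220,140,420,290,4,"pics/d3.png")
```

```text
5.65 [0.57463516 0.2684451  0.01359191] 1.0814735692599446e-05 [-0.26409494  0.3160386   0.07924938]
```

View pics/w3.png

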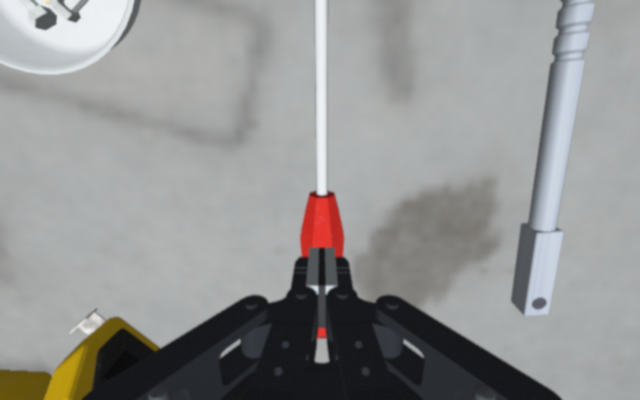

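View pics/s3.png

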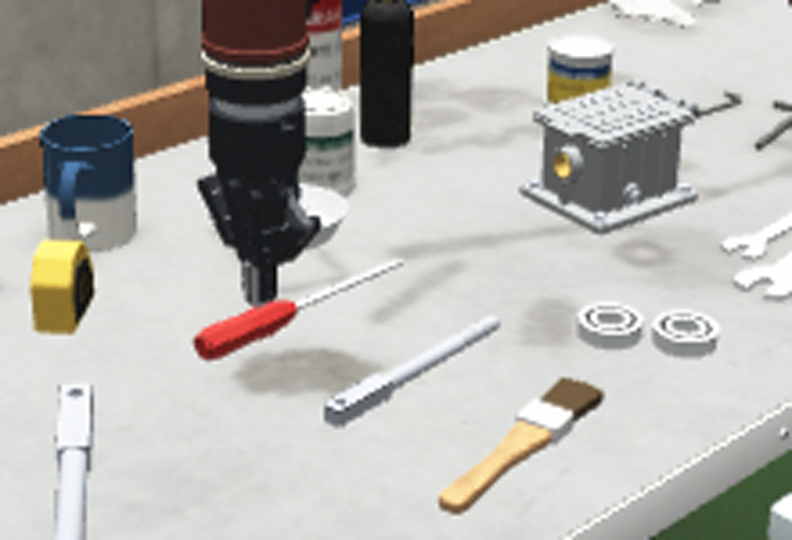

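View pics/d3.png

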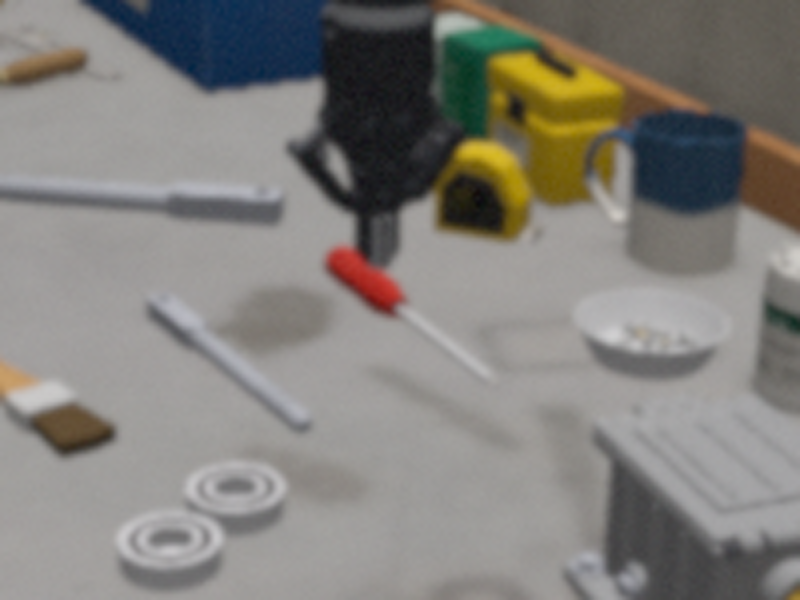

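Run:
```python
from rig import manip,camera,camera_params
from h import *
S=Cam(camera_params("scene"));D=Cam(camera_params("side"));W=Cam(camera_params("wrist"))
T=lambda *prs: np.linalg.lstsq(sum((np.eye(3)-np.outer(d,d)) for d in [c.ray(p)/np.linalg.norm(c.ray(p)) for c,p in prs]), sum((np.eye(3)-np.outer(d,d))@c.e for c,d in [(c,c.ray(p)/np.linalg.norm(c.ray(p))) for c,p in prs]),rcond=None)[0]
print("fingertip",T((S,(272.8,224)),(D,(313.7,205.5))))
tcp=manip.get_obs()["tool_pos"]
for n,c in(("S",S),("D",D),("W",W)): print(n,c.proj([tcp,tcp+[0,0,-.011],tcp+[0,0,.06]]).round(1).tolist())
print("butt",T((S,(200+205/3.6,140+345/3.6)),(D,(220+340/4,140+258/4))),"front",T((S,(200+295/3.6,140+305/3.6)),(D,(220+398/4,140+300/4))),"tip",T((S,(200+402/3.6,140+262/3.6)),(D,(220+495/4,140+380/4))))
print("W front",W.atz((322,193),.02), "S",S.atz((200+295/3.6,140+308/3.6),.013),"tip",S.atz((200+402/3.6,140+262/3.6),.013))
```

```text
fingertip [0.57414085 0.26637233 0.03191995]
S [[272.0, 229.1], [272.0, 232.4], [271.6, 210.8]]
D [[313.0, 212.1], [313.0, 215.8], [313.3, 191.4]]
W [[319.0, 246.8], [319.2, 238.7], [317.8, 315.6]]
butt [0.57590057 0.32407622 0.01358129] front [0.57404318 0.23177268 0.01727739] tip [0.57623209 0.1072702  0.01314358]
W front [0.57299232 0.23219665 0.02      ] S [0.57201012 0.23213977 0.013     ] tip [0.57212614 0.10959138 0.013     ]
```

Run:
```python
from h import *
from rig import camera
crop(camera("scene"),240,190,320,250,10,"pics/s4.png")
crop(cv2.imread("pics/w3.png"),260,180,390,270,6,"pics/w4.png")
```

```text
(no output)
```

View pics/s4.png

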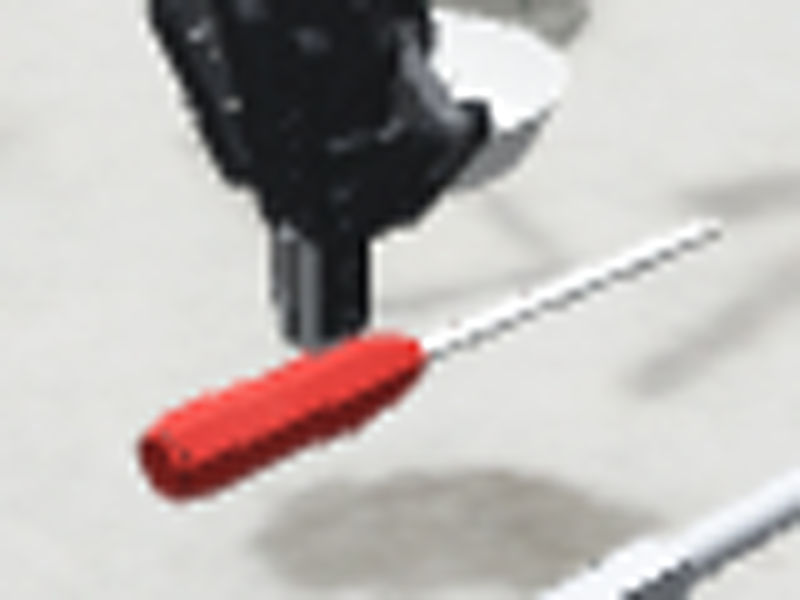

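View pics/w4.png

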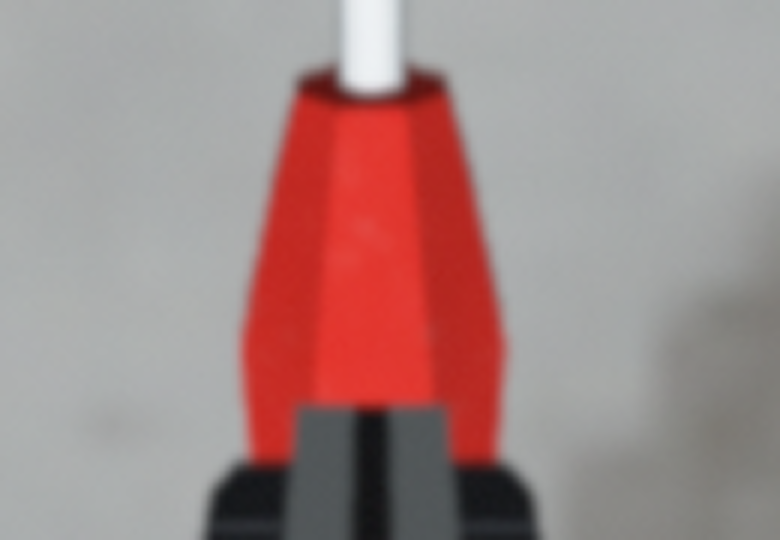

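Run:
```python
from rig import manip,camera,camera_params
from h import *
S=Cam(camera_params("scene"));D=Cam(camera_params("side"));W=Cam(camera_params("wrist"))
t=np.array([.235,.469,.2132]); z=np.array([.448,.894,0])
for dz in(-.02,0,.02): print(dz,S.proj([t+z*.045+[0,0,dz],t-z*.045+[0,0,dz]]).round(1).tolist())
t=manip.get_obs()["tool_pos"]
for h in(.003,.026,.03,.04): print(h,W.proj([[t[0]-.007,t[1]-.011,h],[t[0]+.007,t[1]-.011,h]]).round(1).tolist())
print(manip.get_obs()["force"],manip.get_obs()["effort"])
```

```text
-0.02 [[280.6, 247.0], [322.0, 240.9]]
0 [[280.5, 238.6], [322.2, 232.7]]
0.02 [[280.4, 230.0], [322.4, 224.3]]
0.003 [[330.4, 223.3], [308.1, 223.2]]
0.026 [[331.6, 239.9], [306.2, 239.7]]
0.03 [[331.8, 243.2], [305.9, 243.1]]
0.04 [[332.4, 252.3], [304.9, 252.2]]
[-0.09889825  0.09193276  0.32926125] [ 5.13326304e-03 -7.21018124e+01  2.81987983e+01  3.31690244e-03
 -2.04715802e-04 -6.33142554e-05]
```

The fingertips sit about 20 mm *behind* the TCP (not 11 mm ahead as stated): scene, side and wrist views all put them at z≈0.033 with the TCP at 0.0136, so they closed above the 26 mm handle. I'll reopen and go lower, watching the force.

{"method": "apply_moves", "body": {"motion": [[[0, 0, 0], [0, 0, 0], 110], [[0, 0, 0], [0, 0, 0], 110], [[0, 0, 0], [0, 0, 0], 110], [[0, 0, 0], [0, 0, 0], 110], [[0, 0, 0], [0, 0, 0], 110]]}}

```text
time_s: 6.35
tool_pos: [0.5746, 0.2684, 0.0135]
eef_rot: [-0.002, -0.707, -0.002, 0.707]
force: [-0.1, -0.7, 0.8]
width: 0.0484
```

{"method": "apply_moves", "body": {"motion": [[[1.0, 0, 0], [0, 0, 0], 110], [[1.0, 0, 0], [0, 0, 0], 110], [[0.4, 0, 0], [0, 0, 0], 110], [[0, 0, 0], [0, 0, 0], 110]]}}

```text
time_s: 6.75
tool_pos: [0.5737, 0.2681, -0.0118]
eef_rot: [-0.002, -0.706, -0.001, 0.708]
force: [0.5, 0.7, 0.7]
width: 0.0487
```

Run:
```python
from rig import manip,camera,camera_params
from h import *
o=manip.get_obs(); print(o["time_s"],o["tool_pos"],o["width"],o["force"])
cv2.imwrite("pics/w5.png",camera("wrist"))
a=camera("scene");crop(a,240,190,320,250,8,"pics/s5.png")
a=camera("side");crop(a,280,160,380,235,8,"pics/d5.png")
```

```text
6.75 [ 0.57366025  0.26805611 -0.01183619] 0.04865383429939214 [0.4941263  0.73439933 0.68771722]
```

View pics/s5.png

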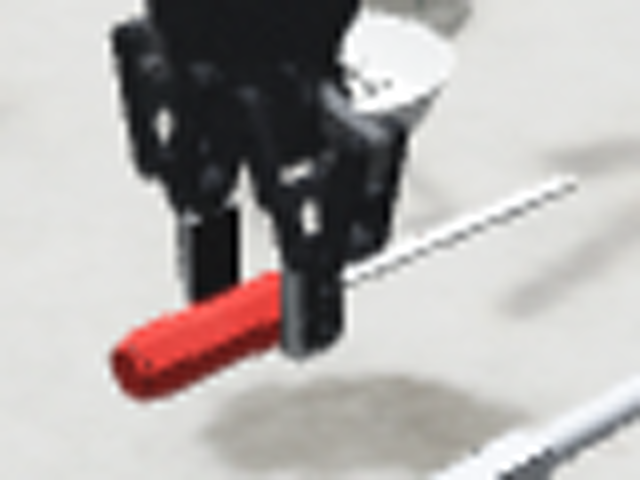

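View pics/d5.png

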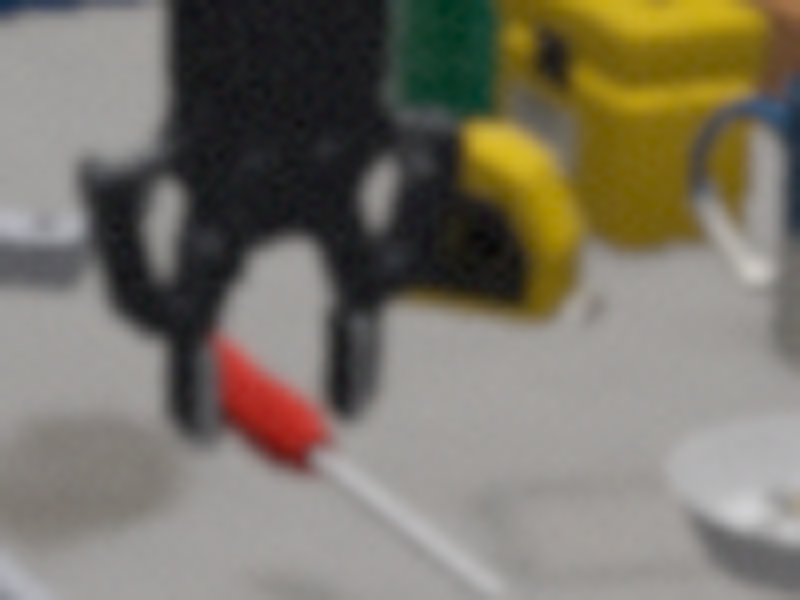

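View pics/w5.png

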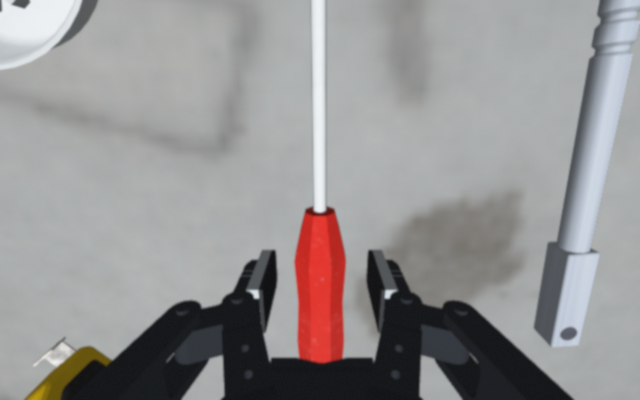

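```bash
cat >> h.py <<'E'
def tri(*prs):
    A=0;b=0
    for c,p in prs:
        d=c.ray(p);d=d/np.linalg.norm(d);M=np.eye(3)-np.outer(d,d);A=A+M;b=b+M@c.e
    return np.linalg.solve(A,b)
E
python3 - <<'E'
from rig import manip,camera_params
from h import *
S=Cam(camera_params("scene"));D=Cam(camera_params("side"));W=Cam(camera_params("wrist"))
a=tri((S,(240+302/8,190+353/8)),(D,(280+195/8,160+436/8))); print(a,S.proj(a),D.proj(a),(240+302/8,190+353/8),(280+195/8,160+436/8),manip.get_obs()["tool_pos"])
# driver tail extents now
print(D.atz((280+305/8,160+465/8),.005))
E
```

```text
[0.54838932 0.26958749 0.00948915] [[277.53856237 233.73274911]] [[304.11358911 214.8994327 ]] (277.75, 234.125) (304.375, 214.5) [ 0.57474289  0.26844725 -0.01039845]
[0.57770984 0.24368955 0.005     ]
```

{"method": "apply_moves", "body": {"motion": [[[0.35, 0, 0], [0, 0, 0], 110], [[0, 0, 0], [0, 0, 0], 255], [[0, 0, 0], [0, 0, 0], 255], [[0, 0, 0], [0, 0, 0], 255], [[0, 0, 0], [0, 0, 0], 255], [[0, 0, 0], [0, 0, 0], 255]], "force": 100}}

```text
time_s: 7.5
tool_pos: [0.5748, 0.2684, -0.0136]
eef_rot: [0.002, 0.707, 0.002, -0.707]
force: [-0.7, -1.5, 6.3]
width: 0.0233
```

{"method": "apply_moves", "body": {"motion": [[[-0.5, 0, 0], [0, 0, 0], 255], [[-1.5, 0, 0], [0, 0, 0], 255], [[-2.5, 0, 0], [0, 0, 0], 255], [[-2.5, 0, 0], [0.05, 0, 0], 255], [[-2.5, 0, 0], [0.05, 0, 0], 255], [[-1.2, 0, 0], [0, 0, 0], 255], [[0, 0, 0], [0, 0, 0], 255], [[0, 0, 0], [0, 0, 0], 255]]}}

```text
time_s: 8.3
tool_pos: [0.5743, 0.2683, 0.0925]
eef_rot: [0.033, -0.706, 0.033, 0.706]
force: [-0.5, -0.4, -1.7]
width: 0.023
```

Run:
```python
from rig import manip,camera,camera_params
from h import *
o=manip.get_obs(); print(o["time_s"],o["tool_pos"],o["width"],o["force"]);print(rot(o["eef_rot"]).as_matrix().round(4))
cv2.imwrite("pics/w6.png",camera("wrist"))
a=camera("scene");crop(a,220,140,380,260,5,"pics/s6.png")
a=camera("side");crop(a,280,120,440,240,5,"pics/d6.png")
```

```text
8.3 [0.57428716 0.26829122 0.09248879] 0.022994059309219776 [-0.4710587  -0.3760524  -1.70781825]
[[-5.000e-04 -9.430e-02 -9.955e-01]
 [-2.000e-04 -9.955e-01  9.430e-02]
 [-1.000e+00  2.000e-04  5.000e-04]]
```

View pics/s6.png

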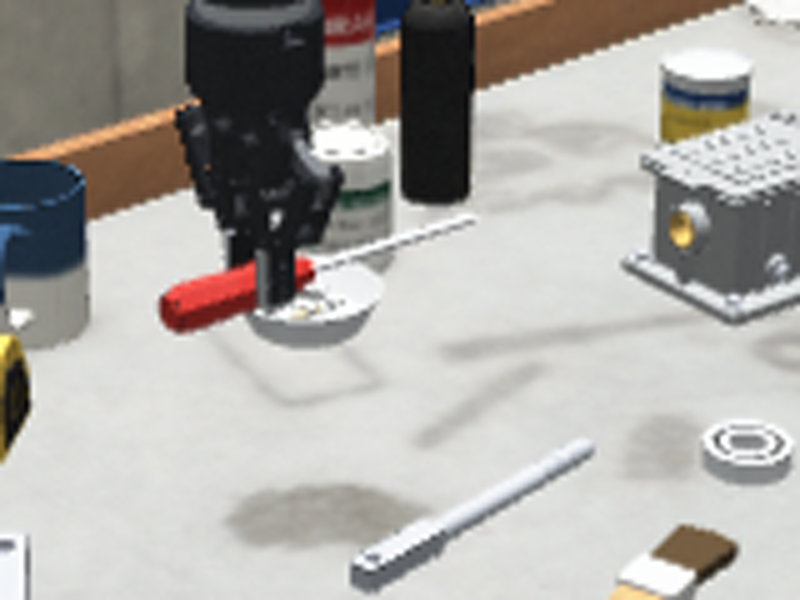

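View pics/d6.png

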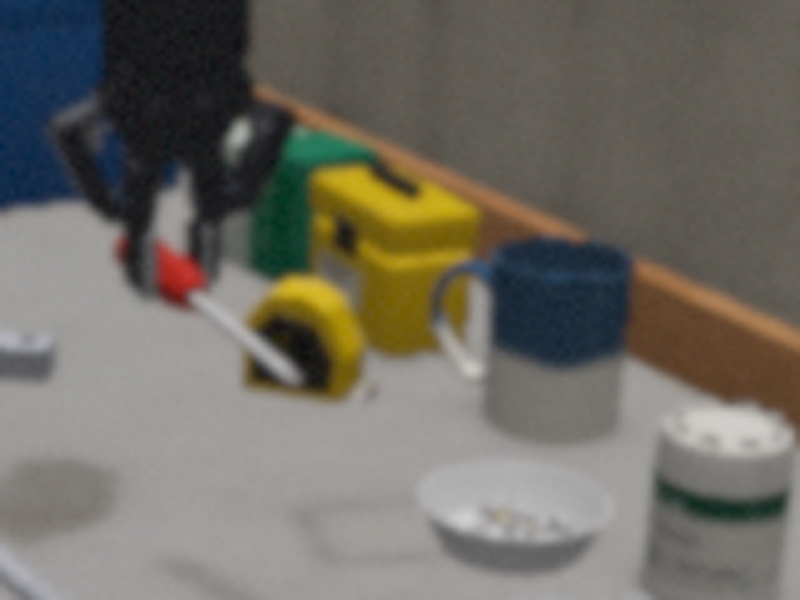

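View pics/w6.png

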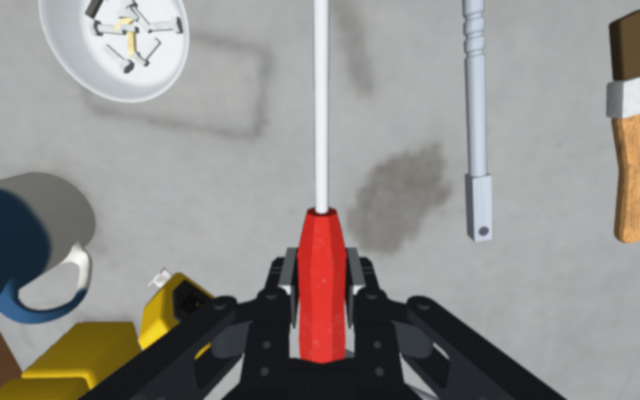

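Run:
```python
from rig import manip,camera_params
from h import *
S=Cam(camera_params("scene"));D=Cam(camera_params("side"));W=Cam(camera_params("wrist"))
s=lambda u,v:(220+u/5-.4,140+v/5-.4); d=lambda u,v:(280+u/5-.4,120+v/5-.4)
o=manip.get_obs();M=rot(o["eef_rot"]).as_matrix()
for n,a,b in(("tip",(476,218),(299,379)),("front",(313,266),(193,295))):
    X=tri((S,s(*a)),(D,d(*b)));print(n,X.round(4),(S.proj(X)-s(*a)).round(2),(D.proj(X)-d(*b)).round(2),"tool",(M.T@(X-o["tool_pos"])).round(4))
e=o["tool_pos"]+M@np.array([-.0266,.1594,0]);print("expected tip",e,S.proj(e),s(476,218),D.proj(e),d(299,379))
print("blade W", W.proj([e-.1*M[:,1],e-.13*M[:,1]]))
```

```text
tip [0.5619 0.1094 0.1183] [[-0.17 -0.39]] [[-0.27  0.47]] tool [-0.0265  0.1591 -0.0032]
front [0.5695 0.2321 0.1212] [[-0.04 -0.09]] [[-0.05  0.1 ]] tool [-0.0295  0.0363  0.0008]
expected tip [0.55863015 0.10942092 0.11836257] [[315.38305152 183.11077804]] (314.8, 183.2) [[337.90441487 196.03665424]] (339.40000000000003, 195.4)
blade W [[318.31333681 158.02214642]
 [318.51703562 219.0491478 ]]
```

{"method": "apply_moves", "body": {"motion": [[[0.62, 2.09, -0.28], [0, 0, 0], 255], [[0.62, 2.09, -0.28], [0, 0, 0], 255], [[0.62, 2.09, -0.28], [0, 0, 0], 255], [[0.62, 2.09, -0.28], [0, 0, 0], 255], [[0.62, 2.09, -0.28], [0, 0, 0], 255], [[0.62, 2.09, -0.28], [0, 0, 0], 255], [[0.62, 2.09, -0.28], [0.004, 0, 0], 255], [[0, 0, 0], [0, 0, 0], 255], [[0, 0, 0], [0, 0, 0], 255]]}}

```text
time_s: 9.35
tool_pos: [0.5797, 0.1207, 0.0489]
eef_rot: [0.035, -0.706, 0.035, 0.707]
force: [0.1, 0.8, -0.6]
width: 0.0231
```

Run:
```python
from rig import manip,camera,camera_params
from h import *
o=manip.get_obs(); M=rot(o["eef_rot"]).as_matrix(); print(o["time_s"],o["tool_pos"],o["force"]);print(M.round(4))
print("tip",o["tool_pos"]+M@[-.0265,.159,-.0015])
S=Cam(camera_params("scene"));D=Cam(camera_params("side"))
a=camera("scene");crop(a,290,130,430,235,5.7,"pics/s7.png")
a=camera("side");crop(a,320,190,460,295,5.7,"pics/d7.png")
cv2.imwrite("pics/w7.png",camera("wrist"))
```

```text
9.35 [0.57965089 0.12072962 0.0489106 ] [ 0.13499325  0.78103564 -0.57786694]
[[-1.400e-03 -1.001e-01 -9.950e-01]
 [ 2.000e-04 -9.950e-01  1.001e-01]
 [-1.000e+00 -0.000e+00  1.400e-03]]
tip [ 0.56526644 -0.03762701  0.07540145]
```

View pics/s7.png

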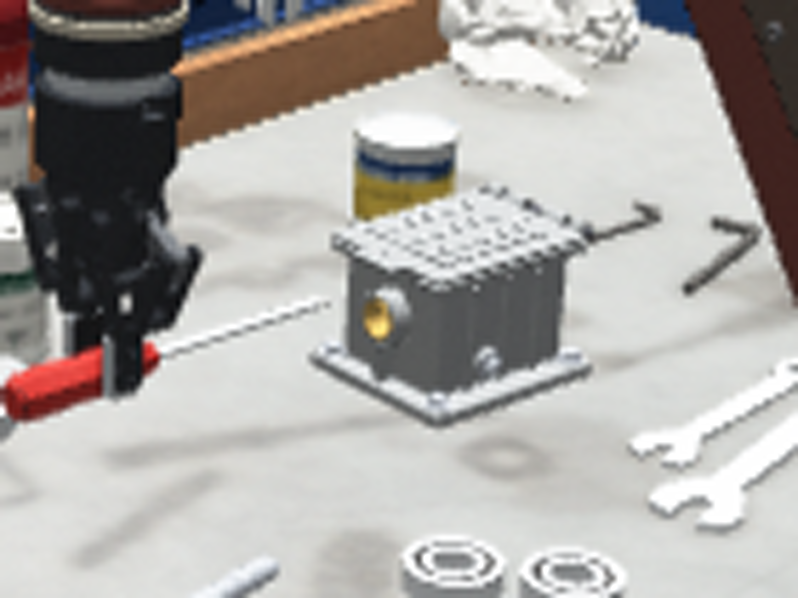

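View pics/d7.png

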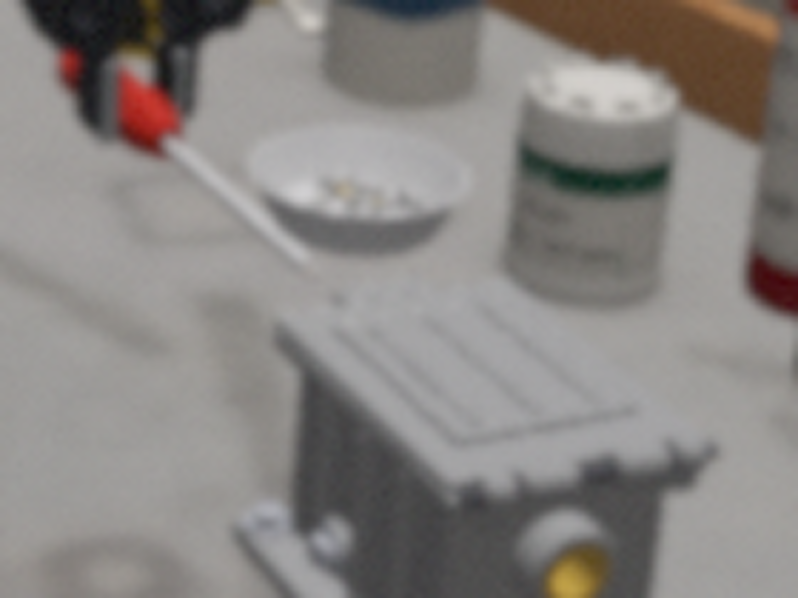

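View pics/w7.png

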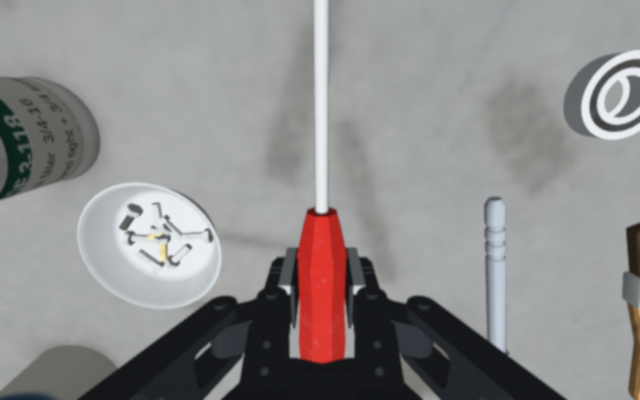

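Run:
```python
from rig import manip,camera_params
from h import *
S=Cam(camera_params("scene"));D=Cam(camera_params("side"))
a=(290+329/5.7-.4,130+302/5.7-.4);b=(320+322/5.7-.4,190+270/5.7-.4)
X=tri((S,a),(D,b));print(X,S.proj(X)-a,D.proj(X)-b)
# bush mouth / lip in scene
print(S.proj([[.5615,-.0848,.05],[.5625,-.0771,.085]]), (290+380/5.7,130+318/5.7))
```

```text
[ 0.56518895 -0.04102705  0.07616733] [[-0.38722784 -0.79588053]] [[-0.71834337  1.174468  ]]
[[356.33100824 185.79078769]
 [355.11809124 176.57708031]] (356.6666666666667, 185.78947368421052)
```

{"method": "apply_moves", "body": {"motion": [[[0, 1.2, 0], [0, 0, 0], 255], [[0, 1.2, 0], [0, 0, 0], 255], [[0, 1.2, 0], [0, 0, 0], 255], [[0, 0.9, 0], [0, 0, 0], 255], [[0, 0.7, 0], [0, 0, 0], 255], [[0, 0, 0], [0, 0, 0], 255]]}}

```text
time_s: 10.1
tool_pos: [0.5749, 0.068, 0.0497]
eef_rot: [0.036, -0.706, 0.036, 0.706]
force: [0.6, -0.0, -0.7]
width: 0.0228
```

Run:
```python
from rig import manip,camera,camera_params
from h import *
o=manip.get_obs(); M=rot(o["eef_rot"]).as_matrix(); print(o["time_s"],o["tool_pos"],o["force"])
print("tip",o["tool_pos"]+M@[-.0265,.159,-.0015])
a=camera("scene");crop(a,290,130,430,235,5.7,"pics/s8.png")
```

```text
10.1 [0.57494255 0.06799845 0.04966377] [ 0.59548703 -0.01233454 -0.68844876]
tip [ 0.56040279 -0.09033957  0.07618112]
```

View pics/s8.png

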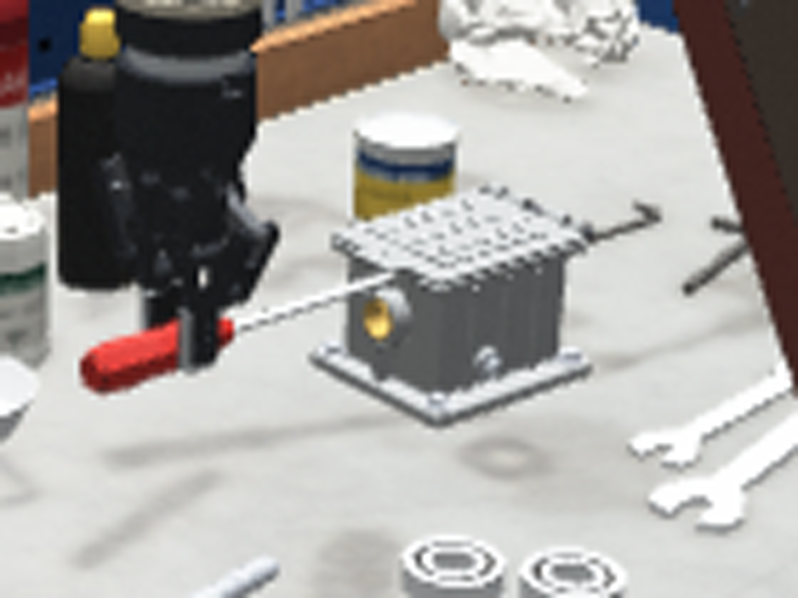

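{"method": "apply_moves", "body": {"motion": [[[-0.35, 0, 0], [0, 0, 0], 255], [[-0.35, 0, 0], [0, 0, 0], 255], [[-1.0, 0.1, 0], [0, 0, 0], 255], [[-1.05, 0.2, 0], [0, 0, 0], 255], [[-1.0, 0.25, 0], [0, 0, 0], 255], [[-1.0, 0.3, 0], [0, 0, 0], 255], [[0, 0, 0], [0, 0, 0], 255]]}}

```text
time_s: 10.85
tool_pos: [0.5752, 0.0602, 0.099]
eef_rot: [-0.035, 0.707, -0.035, -0.705]
force: [0.7, 0.1, -1.7]
width: 0.0236
```

Run:
```python
from rig import manip,camera,camera_params
from h import *
o=manip.get_obs(); M=rot(o["eef_rot"]).as_matrix(); print(o["time_s"],o["tool_pos"],o["force"],o["ft_torque"])
print("tip",o["tool_pos"]+M@[-.0265,.159,-.0015])
a=camera("scene");crop(a,290,110,430,215,5.7,"pics/s9.png")
a=camera("side");crop(a,320,190,460,295,5.7,"pics/d9.png")
```

```text
10.85 [0.57520371 0.06016607 0.09896723] [ 0.73168304  0.0623558  -1.72111318] [ 0.13808119 -0.03759882 -0.02989829]
tip [ 0.56074374 -0.09817909  0.12548553]
```

View pics/s9.png

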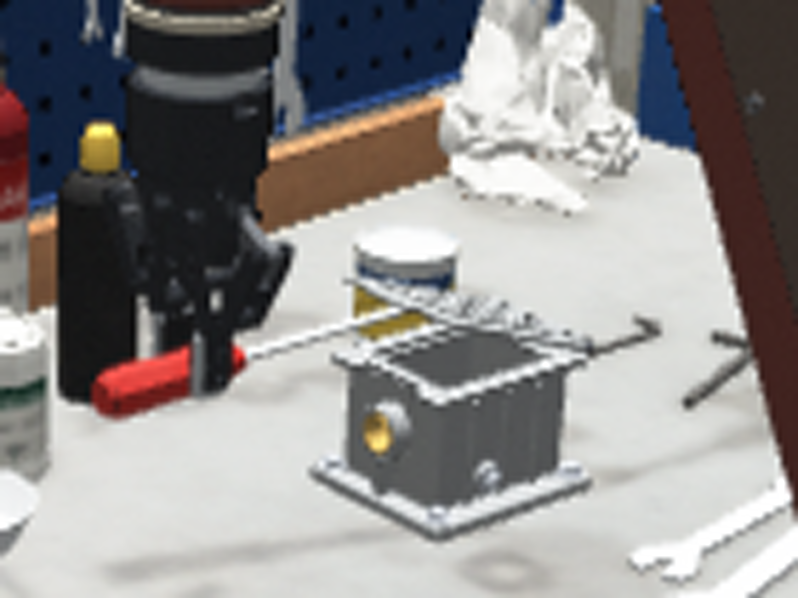

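View pics/d9.png

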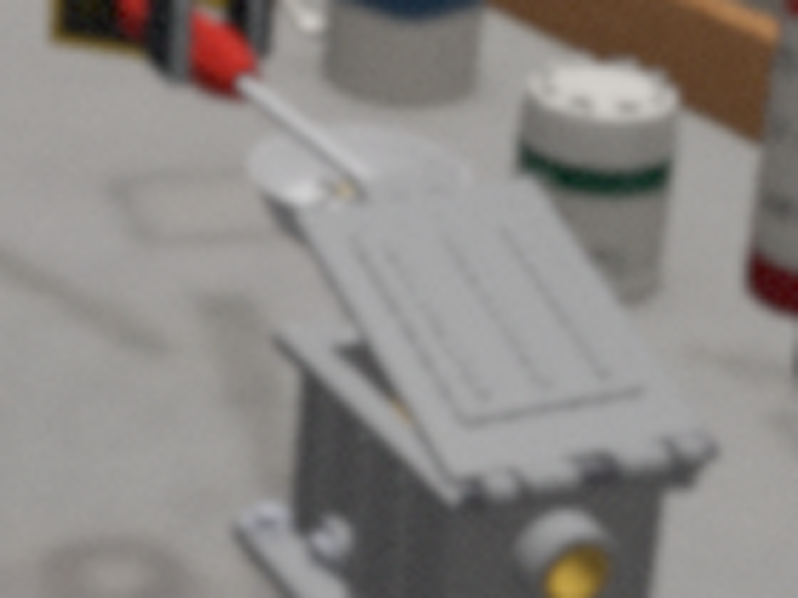

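Cover is lifting (~20°), with the blade under it. Continue along the arc.

{"method": "apply_moves", "body": {"motion": [[[-0.9, 0.45, 0], [0, 0, 0], 255], [[-0.9, 0.45, 0], [0, 0, 0], 255], [[-0.9, 0.5, 0], [0, 0, 0], 255], [[-0.9, 0.5, 0], [0, 0, 0], 255], [[-0.75, 0.7, 0], [0, 0, 0], 255], [[-0.7, 0.75, 0], [0, 0, 0], 255], [[-0.7, 0.75, 0], [0, 0, 0], 255], [[-0.62, 0.8, 0], [0, 0, 0], 255], [[0, 0, 0], [0, 0, 0], 255]]}}

```text
time_s: 11.85
tool_pos: [0.5699, 0.0106, 0.1618]
eef_rot: [-0.035, 0.707, -0.036, -0.706]
force: [-0.4, -0.8, -0.6]
width: 0.0235
```

Run:
```python
from rig import manip,camera,camera_params
from h import *
o=manip.get_obs(); M=rot(o["eef_rot"]).as_matrix(); print(o["time_s"],o["tool_pos"],o["force"],o["ft_torque"])
print("tip",o["tool_pos"]+M@[-.0265,.159,-.0015])
a=camera("scene");crop(a,290,80,430,215,4.4,"pics/s10.png")
a=camera("side");crop(a,320,160,460,295,4.4,"pics/d10.png")
```

```text
11.85 [0.56986895 0.01061179 0.16182119] [-0.39901078 -0.82752004 -0.63945202] [-0.03857639 -0.00158469  0.01587139]
tip [ 0.55533196 -0.14771402  0.1884128 ]
```

View pics/s10.png

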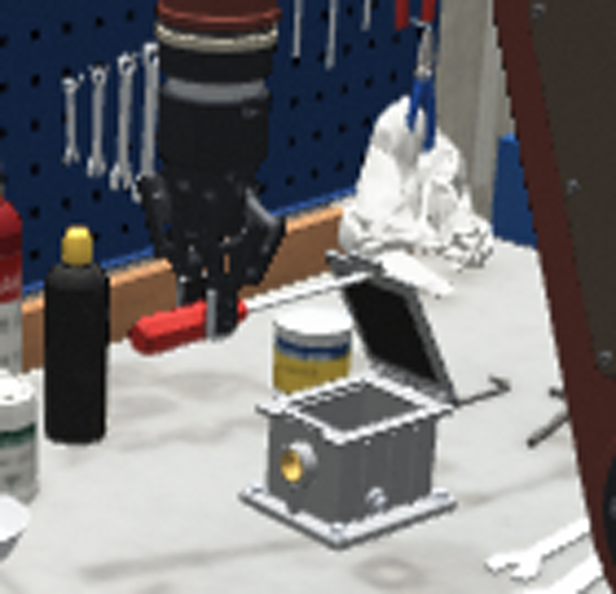

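View pics/d10.png

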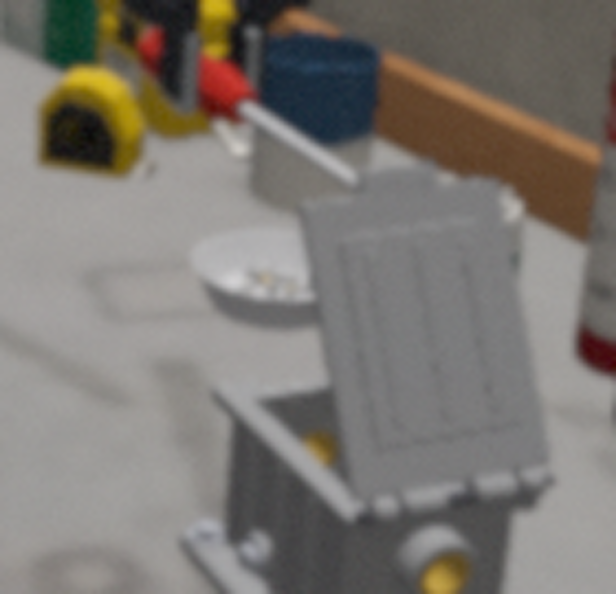

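{"method": "apply_moves", "body": {"motion": [[[-0.48, 0.9, 0], [0, 0, 0], 255], [[-0.43, 0.92, 0], [0, 0, 0], 255], [[-0.35, 0.96, 0], [0, 0, 0], 255], [[-0.3, 1.0, 0], [0, 0, 0], 255], [[-0.12, 1.02, 0], [0, 0, 0], 255], [[-0.06, 1.02, 0], [0, 0, 0], 255], [[0, 1.02, 0], [0, 0, 0], 255], [[0, 1.02, 0], [0, 0, 0], 255], [[0.05, 0.6, 0], [0, 0, 0], 255], [[0, 0, 0], [0, 0, 0], 255]]}}

```text
time_s: 12.95
tool_pos: [0.5608, -0.0733, 0.1776]
eef_rot: [0.035, -0.706, 0.036, 0.706]
force: [-0.2, -0.2, -0.7]
width: 0.0232
```

Run:
```python
from rig import manip,camera,camera_params
from h import *
o=manip.get_obs(); M=rot(o["eef_rot"]).as_matrix(); print(o["time_s"],o["tool_pos"],o["force"],o["ft_torque"])
t=o["tool_pos"]+M@[-.0265,.159,-.0015];print("tip",t)
h=np.array([.5625,-.0771])-.1345*np.array([.098,.995]);u=(t[:2]-h)@[.098,.995];z=t[2]-.088
print("u,z",u,z,"theta~",np.degrees(np.arctan2(z,u)+.005/np.hypot(u,z)))
a=camera("scene");crop(a,290,80,430,215,4.4,"pics/s11.png")
a=camera("side");crop(a,320,130,460,265,4.4,"pics/d11.png")
```

```text
12.95 [ 0.56078619 -0.07326945  0.17756582] [-0.16229526 -0.17583679 -0.67554997] [0.02380983 0.02278856 0.01786128]
tip [ 0.54630577 -0.23160541  0.20412789]
u,z -0.020869813603387417 0.11612789177632629 theta~ 102.61613154334543
```

View pics/s11.png

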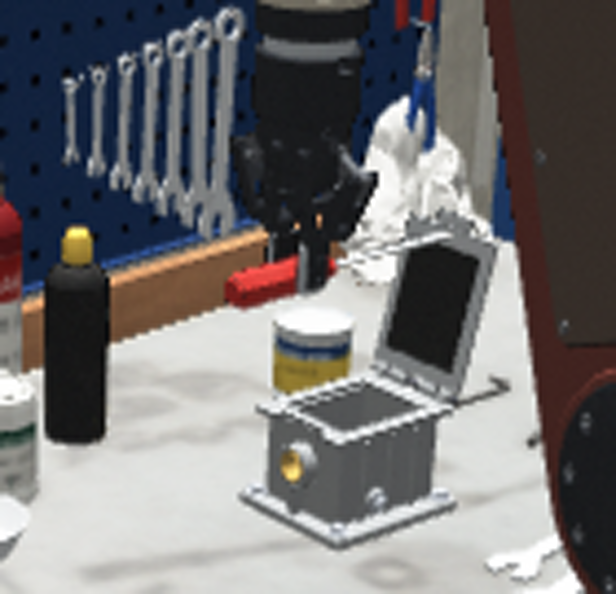

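View pics/d11.png

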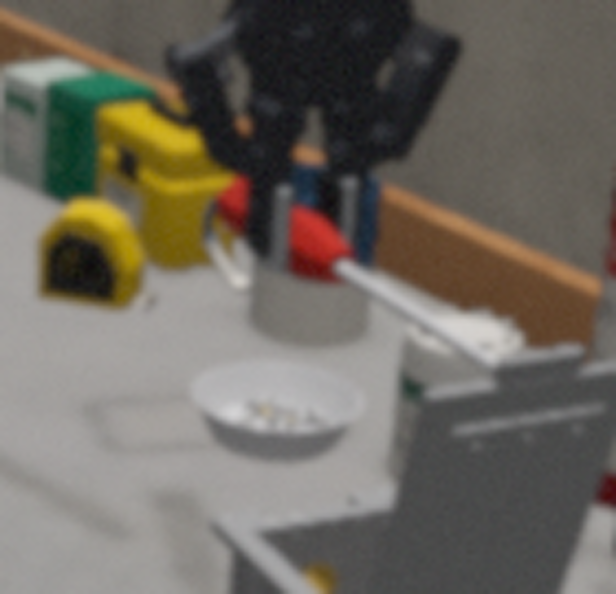

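{"method": "apply_moves", "body": {"motion": [[[0, -0.6, 0], [0, 0, 0], 255], [[0, -1.6, 0], [0, 0, 0], 255], [[0, -3, 0], [0, 0, 0], 255], [[0, -3, 0], [0, 0, 0], 255], [[0, -3, 0], [0, 0, 0], 255], [[0, -3, 0], [0, 0, 0], 255], [[0, -3, 0], [0, 0, 0], 255], [[0, -2.8, 0], [0, 0, 0], 255], [[2.1, -2.35, 0.33], [0, 0, 0], 255], [[2.2, -2.35, 0.33], [0, 0, 0], 255], [[2.2, -2.35, 0.33], [0, 0, 0], 255], [[2.2, -2.35, 0.33], [0, 0, 0], 255], [[2.2, -2.35, 0.33], [0, 0, 0], 255], [[2.1, -2.35, 0.33], [0, 0, 0], 255], [[0, 0, 0], [0, 0, 0], 255], [[0, 0, 0], [0, 0, 0], 255]]}}

```text
time_s: 14.65
tool_pos: [0.574, 0.2704, 0.0473]
eef_rot: [0.034, -0.706, 0.035, 0.707]
force: [0.3, -0.9, -0.6]
width: 0.0235
```

Run:
```python
from rig import manip,camera,camera_params
from h import *
o=manip.get_obs(); M=rot(o["eef_rot"]).as_matrix(); print(o["time_s"],o["tool_pos"],o["force"],M.round(3))
a=camera("scene");cv2.imwrite("pics/s12.png",a)
a=camera("side");cv2.imwrite("pics/d12.png",a)
```

```text
14.65 [0.57403205 0.27035739 0.04734678] [ 0.34847258 -0.92998329 -0.55012461] [[-0.001 -0.097 -0.995]
 [-0.    -0.995  0.097]
 [-1.     0.001  0.001]]
```

View pics/s12.png

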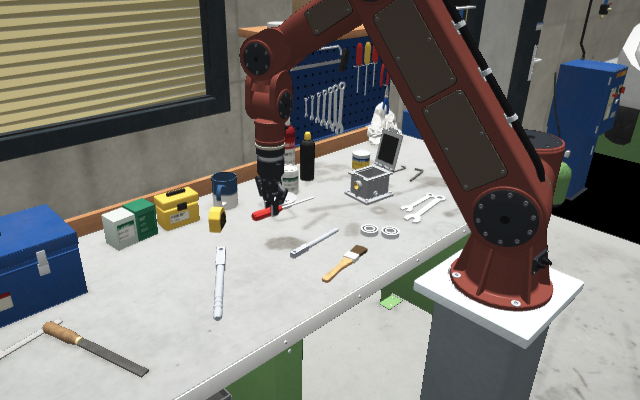

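View pics/d12.png

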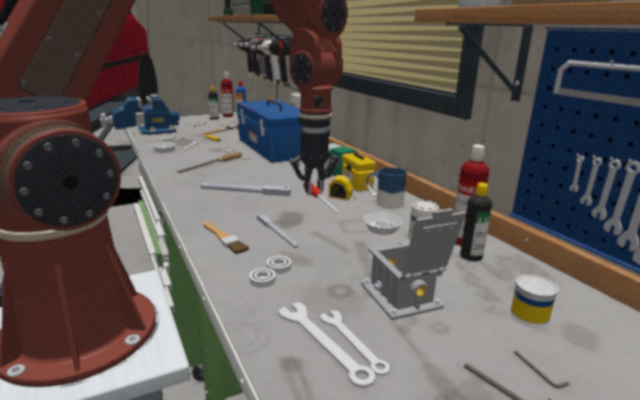

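{"method": "apply_moves", "body": {"motion": [[[1.5, 0, 0], [0, 0, 0], 255], [[1.5, 0, 0], [0, 0, 0], 255], [[1.4, 0, 0], [0, 0, 0], 255], [[0.9, 0, 0], [0, 0, 0], 255], [[0.5, 0, 0], [0, 0, 0], 255], [[0.2, 0, 0], [0, 0, 0], 255], [[0, 0, 0], [0, 0, 0], 255], [[0, 0, 0], [0, 0, 0], 255]]}}

```text
time_s: 15.55
tool_pos: [0.5755, 0.2692, -0.0118]
eef_rot: [-0.035, 0.706, -0.035, -0.706]
force: [-0.7, -0.7, -0.4]
width: 0.0232
```

Run:
```python
from rig import manip
o=manip.get_obs(); print(o["time_s"],o["tool_pos"],o["force"])
```

```text
15.55 [ 0.57546693  0.26915572 -0.01179033] [-0.66053881 -0.74976461 -0.42492477]
```

{"method": "apply_moves", "body": {"motion": [[[0.12, 0, 0], [0, 0, 0], 255], [[0, 0, 0], [0, 0, 0], 200], [[0, 0, 0], [0, 0, 0], 130], [[0, 0, 0], [0, 0, 0], 100], [[0, 0, 0], [0, 0, 0], 100], [[-1.5, 0, 0], [0, 0, 0], 100], [[-3, 0, 0], [0, 0, 0], 100], [[-4, 0, 0], [0, 0, 0], 100], [[-4, 0, 0], [0, 0, 0], 100], [[0, 0, 0], [0, 0, 0], 100], [[0, 0, 0], [0, 0, 0], 100]]}}

```text
time_s: 16.65
tool_pos: [0.576, 0.2693, 0.1135]
eef_rot: [-0.036, 0.707, -0.035, -0.705]
force: [0.1, 0.2, -0.6]
width: 0.052
```

Run:
```python
from rig import manip,camera,camera_params
from h import *
o=manip.get_obs(); M=rot(o["eef_rot"]).as_matrix(); print(o["time_s"],o["tool_pos"],o["force"],M.round(3))
W=Cam(camera_params("wrist"));a=camera("wrist");cv2.imwrite("pics/w13.png",a)
crop(camera("scene"),230,130,430,270,4,"pics/s13.png")
print(W.proj([[.4341,.315,.016],[.4409,.2541,.016],[.4531,.1166,.007]]))
```

```text
16.65 [0.57595503 0.26932432 0.11346696] [ 0.13952977  0.22062195 -0.64570074] [[ 0.003 -0.099 -0.995]
 [ 0.001 -0.995  0.099]
 [-1.    -0.001 -0.003]]
[[474.11436604 227.89416091]
 [471.04852641 165.70706873]
 [461.03647657 -12.31731127]]
```

View pics/w13.png

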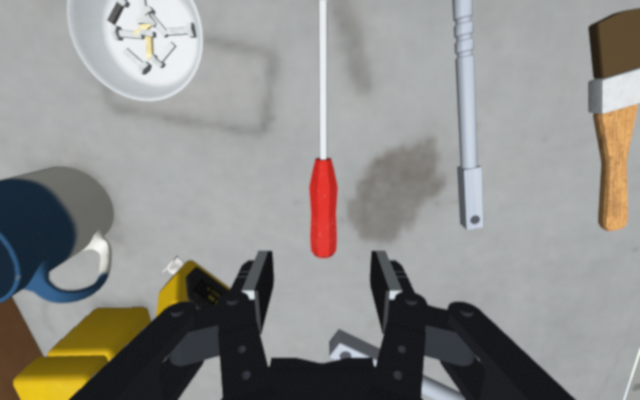

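View pics/s13.png

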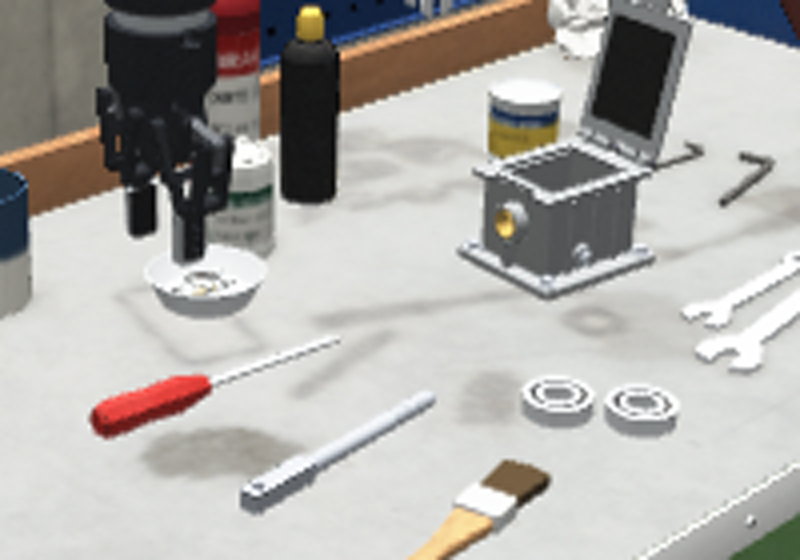

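{"method": "apply_moves", "body": {"motion": [[[0, 0, 0], [-0.0975, 0, 0], 100], [[0, 0, 0], [-0.0975, 0, 0], 100], [[0.86, -0.67, 2.73], [0, 0, 0], 100], [[0.86, -0.67, 2.73], [0, 0, 0], 100], [[0.86, -0.67, 2.73], [0, 0, 0], 100], [[0.86, -0.67, 2.73], [0, 0, 0], 100], [[0.86, -0.67, 2.73], [0, 0, 0], 100], [[0, 0, 0], [0, 0, 0], 120], [[0, 0, 0], [0, 0, 0], 120]]}}

```text
time_s: 17.65
tool_pos: [0.4352, 0.2892, 0.0678]
eef_rot: [-0.034, -0.706, -0.034, 0.707]
force: [-0.0, -1.3, 0.3]
width: 0.045
```

Run:
```python
from rig import manip,camera,camera_params
from h import *
o=manip.get_obs(); M=rot(o["eef_rot"]).as_matrix(); print(o["time_s"],o["tool_pos"],o["force"],M.round(4))
W=Cam(camera_params("wrist"));a=camera("wrist");cv2.imwrite("pics/w14.png",a)
print(W.proj([[.4341,.315,.016],[.4409,.2541,.016],[.4531,.1166,.007]]))
```

```text
17.65 [0.43518316 0.2891942  0.06778835] [-0.01024337 -1.30195825  0.2817254 ] [[-1.400e-03  9.600e-02 -9.954e-01]
 [-8.000e-04 -9.954e-01 -9.600e-02]
 [-1.000e+00  7.000e-04  1.500e-03]]
[[317.75583543 244.88444743]
 [316.16322753 169.64458743]
 [316.85327184 -56.54096899]]
```

View pics/w14.png

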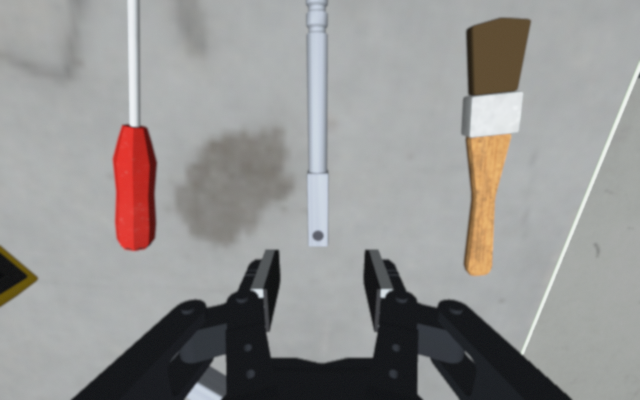

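{"method": "apply_moves", "body": {"motion": [[[2.2, 0, -0.12], [0, 0, 0], 120], [[2.2, 0, 0], [0, 0, 0], 120], [[2.0, 0, 0], [0, 0, 0], 120], [[1.2, 0, 0], [0, 0, 0], 120], [[0.4, 0, 0], [0, 0, 0], 120], [[0, 0, 0], [0, 0, 0], 120], [[0, 0, 0], [0, 0, 0], 120]]}}

```text
time_s: 18.4
tool_pos: [0.4379, 0.2897, -0.0108]
eef_rot: [0.034, 0.707, 0.034, -0.706]
force: [-0.2, 0.1, -0.3]
width: 0.0452
```

Run:
```python
from rig import manip,camera,camera_params
from h import *
o=manip.get_obs(); M=rot(o["eef_rot"]).as_matrix(); print(o["time_s"],o["tool_pos"],o["force"],M.round(4))
cv2.imwrite("pics/w15.png",camera("wrist"))
crop(camera("scene"),260,200,360,275,8,"pics/s15.png")
crop(camera("side"),220,170,320,245,8,"pics/d15.png")
```

```text
18.4 [ 0.43793168  0.28974632 -0.01082225] [-0.16540078  0.07835714 -0.30354644] [[ 1.000e-03  9.510e-02 -9.955e-01]
 [ 5.000e-04 -9.955e-01 -9.510e-02]
 [-1.000e+00 -4.000e-04 -1.100e-03]]
```

View pics/s15.png

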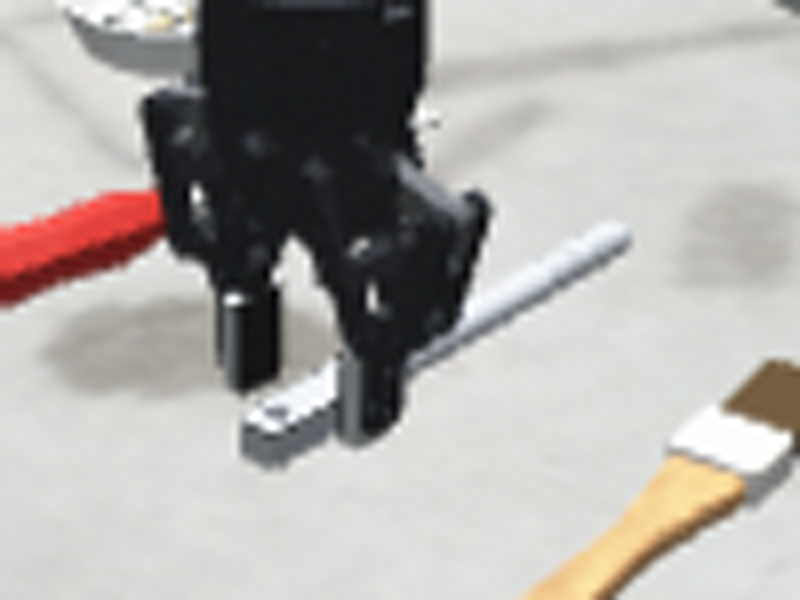

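View pics/d15.png

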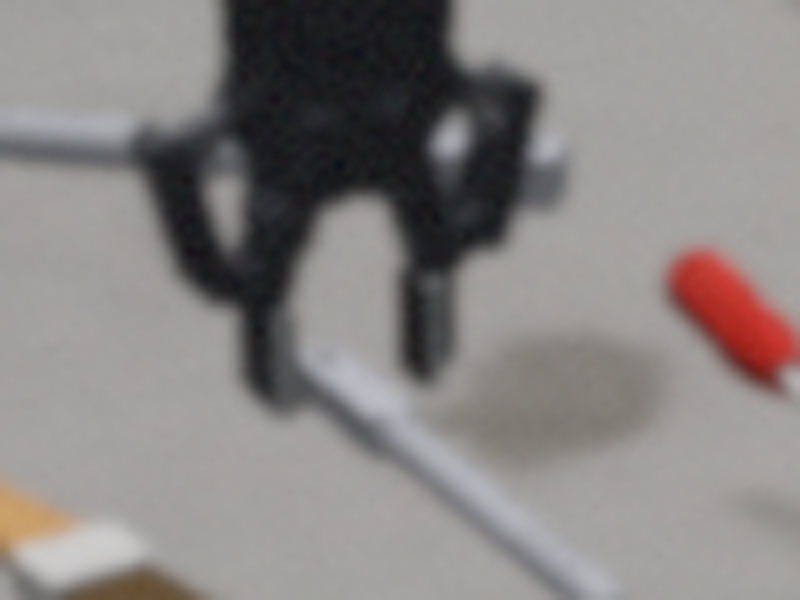

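{"method": "apply_moves", "body": {"motion": [[[0.5, 0, 0], [0, 0, 0], 120], [[0, 0, 0], [0, 0, 0], 120], [[0, 0, 0], [0, 0, 0], 255], [[0, 0, 0], [0, 0, 0], 255], [[0, 0, 0], [0, 0, 0], 255], [[0, 0, 0], [0, 0, 0], 255], [[0, 0, 0], [0, 0, 0], 255]], "force": 100}}

```text
time_s: 19.25
tool_pos: [0.4373, 0.2896, -0.0162]
eef_rot: [0.034, 0.706, 0.034, -0.706]
force: [-1.2, -1.3, 6.2]
width: 0.0133
```

Run:
```python
from rig import manip,camera,camera_params
from h import *
o=manip.get_obs(); M=rot(o["eef_rot"]).as_matrix(); print(o["time_s"],o["tool_pos"],o["force"],o["width"],M.round(4))
W=Cam(camera_params("wrist"));cv2.imwrite("pics/w16.png",camera("wrist"))
print(W.proj(o["tool_pos"]+np.array([[0,0,.03],[.0035,-.0357,.03]])))
```

```text
19.25 [ 0.4373438   0.28955239 -0.01623284] [-1.16517165 -1.34266441  6.16156278] 0.013314860087018113 [[ 3.000e-04  9.530e-02 -9.955e-01]
 [ 1.000e-04 -9.955e-01 -9.530e-02]
 [-1.000e+00 -1.000e-04 -3.000e-04]]
[[318.435374   274.54035986]
 [318.01161419 208.55842708]]
```

View pics/w16.png

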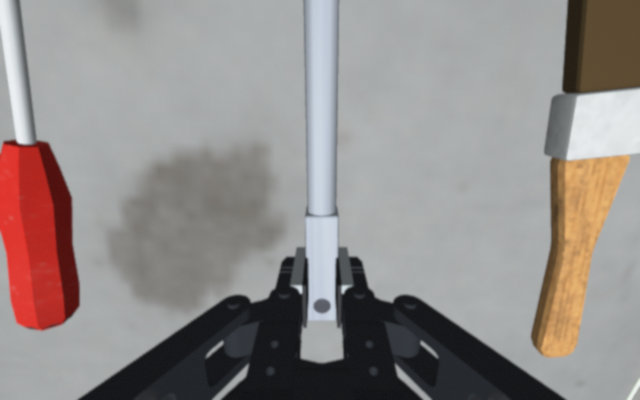

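{"method": "apply_moves", "body": {"motion": [[[-0.5, 0, 0], [0, 0, 0], 255], [[-1.5, 0, 0], [0, 0, 0], 255], [[-2.5, 0, 0], [0.05, 0, 0], 255], [[-2.5, 0, 0], [0.05, 0, 0], 255], [[-2.0, 0, 0], [0.05, 0, 0], 255], [[-1.0, 0, 0], [0.045, 0, 0], 255], [[0, 0, 0], [0, 0, 0], 255], [[0, 0, 0], [0, 0, 0], 255]]}}

```text
time_s: 20.1
tool_pos: [0.4369, 0.2894, 0.0831]
eef_rot: [0.035, -0.706, 0.035, 0.706]
force: [0.7, 0.3, -2.5]
width: 0.0133
```

Run:
```python
from rig import manip,camera,camera_params
from h import *
o=manip.get_obs(); M=rot(o["eef_rot"]).as_matrix(); print(o["time_s"],o["tool_pos"],o["force"],o["width"],M.round(4))
W=Cam(camera_params("wrist"));cv2.imwrite("pics/w17.png",camera("wrist"))
S=Cam(camera_params("scene"));D=Cam(camera_params("side"))
e=o["tool_pos"]+M@np.array([-.0242,.175,0]);print(e,S.proj(e),D.proj(e))
# shoulder from wrist: intersect ray with plane tool x=-.0322
crop(camera("scene"),270,170,370,245,8,"pics/s17.png")
crop(camera("side"),220,150,320,225,8,"pics/d17.png")
sp=W.e; d=W.ray((322,213)); n=M[:,0]; P0=o["tool_pos"]-.0322*n; X=sp+d*((P0-sp)@n)/(d@n); print("shoulder tool",M.T@(X-o["tool_pos"]))
```

```text
20.1 [0.43692737 0.2893934  0.08314997] [ 0.74367481  0.27130427 -2.45138656] 0.013310970216767368 [[-4.000e-04 -9.810e-02 -9.952e-01]
 [-0.000e+00 -9.952e-01  9.810e-02]
 [-1.000e+00  1.000e-04  4.000e-04]]
[0.41976655 0.11523886 0.10736451] [[348.15633934 202.01830418]] [[281.49489362 209.09591031]]
shoulder tool [-0.0322      0.03475998  0.00168743]
```

View pics/w17.png

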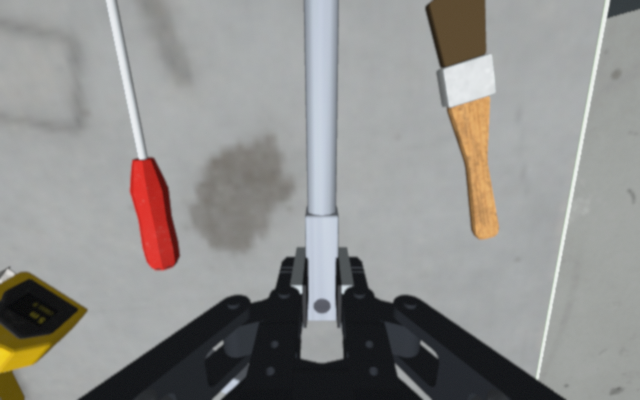

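View pics/s17.png

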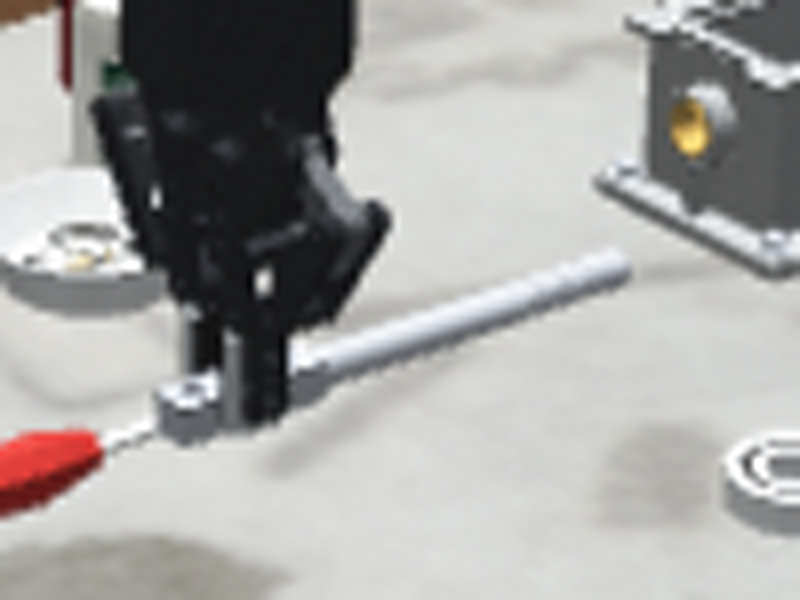

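View pics/d17.png

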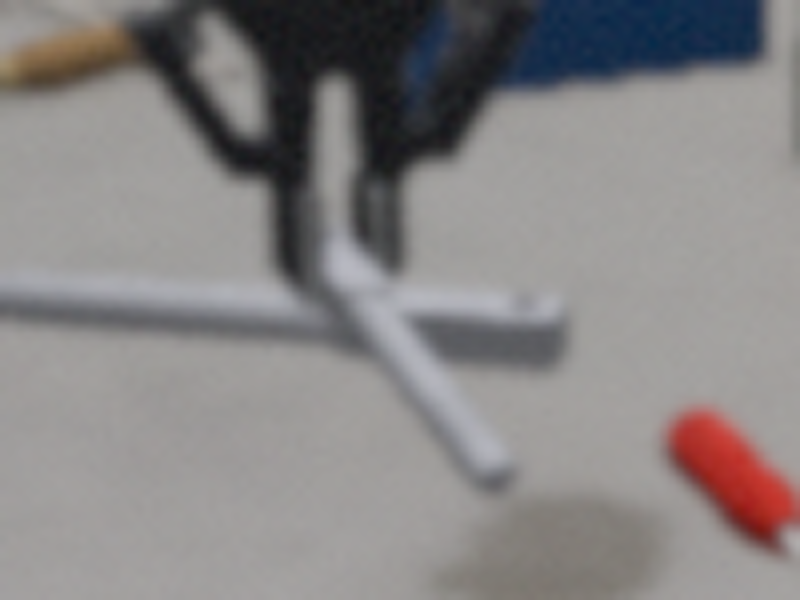

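{"method": "apply_moves", "body": {"motion": [[[0, 1.94, -2.0], [0, 0, 0], 255], [[0, 1.94, -2.0], [0, 0, 0], 255], [[0, 1.94, -2.0], [0, 0, 0], 255], [[0, 1.94, -2.0], [0, 0, 0], 255], [[0, 1.94, -2.0], [0, 0, 0], 255], [[0, 1.94, -2.0], [0, 0, 0], 255], [[0, 1.94, -2.0], [0, 0, 0], 255], [[0, 1.94, -2.06], [0, 0, 0], 255], [[1.6, 0, 0], [0, 0, 0], 255], [[1.6, 0, 0], [0, 0, 0], 255], [[1.6, 0, 0], [0, 0, 0], 255], [[0.94, 0, 0], [0, 0, 0], 255], [[0, 0, 0], [0, 0, 0], 255], [[0, 0, 0], [0, 0, 0], 255]]}}

```text
time_s: 21.65
tool_pos: [0.5815, 0.1191, 0.0262]
eef_rot: [0.035, -0.706, 0.035, 0.706]
force: [-0.6, 0.5, -2.5]
width: 0.0135
```

Run:
```python
from rig import manip,camera,camera_params
from h import *
o=manip.get_obs(); M=rot(o["eef_rot"]).as_matrix(); print(o["time_s"],o["tool_pos"],o["force"],o["width"],M.round(4))
S=Cam(camera_params("scene"));D=Cam(camera_params("side"))
e=o["tool_pos"]+M@np.array([-.0242,.175,0]);print(e,S.proj(e),D.proj(e), S.proj([.5615,-.0848,.05]))
crop(camera("scene"),300,140,400,215,8,"pics/s18.png")
crop(camera("side"),340,200,440,275,8,"pics/d18.png")
```

```text
21.65 [0.58153393 0.11914885 0.02615913] [-0.5635322   0.49298273 -2.53174004] 0.013542342397000865 [[-3.000e-04 -9.920e-02 -9.951e-01]
 [-0.000e+00 -9.951e-01  9.920e-02]
 [-1.000e+00  0.000e+00  3.000e-04]]
[ 0.56418021 -0.05498747  0.05036716] [[349.67662319 187.94446304]] [[377.9077977  252.13208571]] [[356.33100824 185.79078769]]
```

View pics/s18.png

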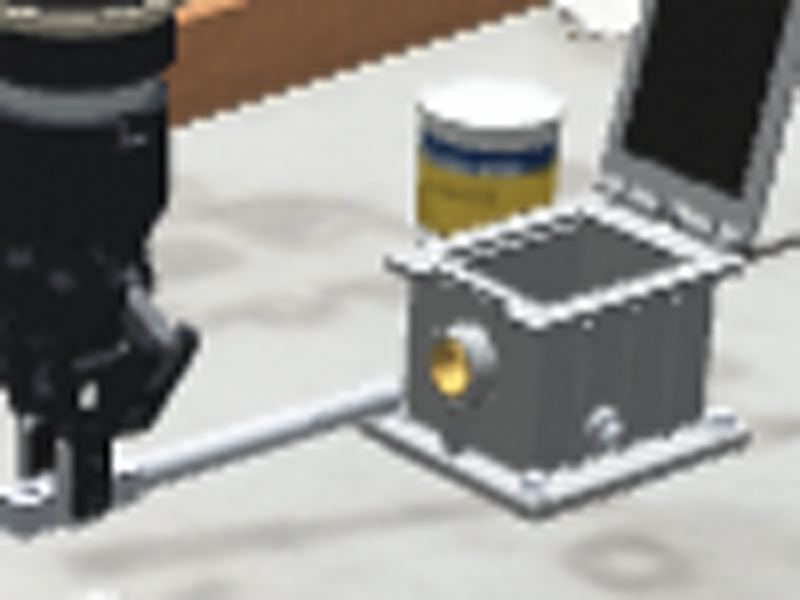

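View pics/d18.png

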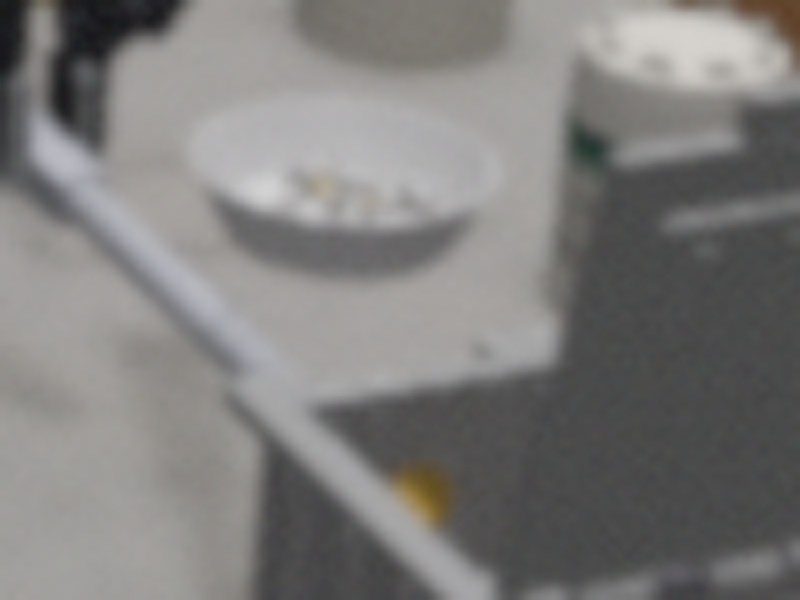

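Run:
```python
from rig import manip,camera,camera_params
from h import *
o=manip.get_obs(); M=rot(o["eef_rot"]).as_matrix()
S=Cam(camera_params("scene"))
im=camera("scene"); 
pts=[o["tool_pos"]+M@np.array([-.0242,y,0]) for y in(.035,.07,.105,.14,.165,.175)]
pr=S.proj(pts); print(pr.round(1).tolist())
k=16; x0,y0=312,178
c=cv2.resize(im[y0:y0+30,x0:x0+48],None,fx=k,fy=k,interpolation=cv2.INTER_CUBIC)
for p in pr: cv2.circle(c,(int((p[0]-x0+.5)*k),int((p[1]-y0+.5)*k)),3,(0,0,255),-1)
cv2.imwrite("pics/s19.png",c)
```

```text
[[316.2, 198.7], [324.9, 195.9], [333.3, 193.1], [341.5, 190.4], [347.3, 188.5], [349.5, 187.7]]
```

View pics/s19.png

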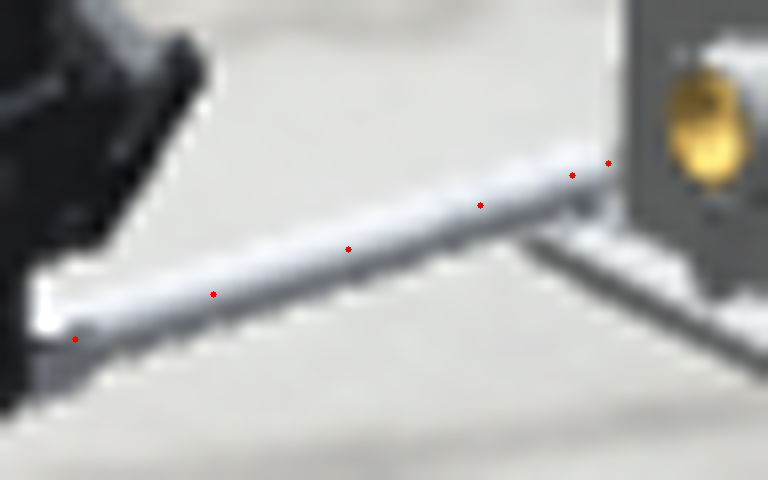

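{"method": "apply_moves", "body": {"motion": [[[0, 1.2, 0], [0, 0, 0], 255], [[0, 1.2, 0], [0, 0, 0], 255], [[0, 0.8, 0], [0, 0, 0], 255], [[0, 0.7, 0], [0, 0, 0], 255], [[0, 0.7, 0], [0, 0, 0], 255], [[0, 0, 0], [0, 0, 0], 255]]}}

```text
time_s: 22.4
tool_pos: [0.5771, 0.0722, 0.0262]
eef_rot: [-0.035, 0.706, -0.036, -0.706]
force: [0.8, -0.3, -1.3]
width: 0.0134
```

Run:
```python
from rig import manip,camera,camera_params
from h import *
o=manip.get_obs(); M=rot(o["eef_rot"]).as_matrix(); print(o["time_s"],o["tool_pos"],o["force"],o["ft_torque"],o["width"],M.round(4))
e=o["tool_pos"]+M@np.array([-.0242,.175,0]);print(e)
k=12; x0,y0=318,165
cv2.imwrite("pics/s20.png",cv2.resize(camera("scene")[y0:y0+40,x0:x0+60],None,fx=k,fy=k,interpolation=cv2.INTER_CUBIC))
```

```text
22.4 [0.5771029  0.07218267 0.02621258] [ 0.79736863 -0.27374753 -1.27846556] [-0.08492534 -0.11197178  0.10283233] 0.013377041652389619 [[ 3.000e-04 -1.005e-01 -9.949e-01]
 [-4.000e-04 -9.949e-01  1.005e-01]
 [-1.000e+00  4.000e-04 -3.000e-04]]
[ 0.55950754 -0.10192083  0.05048214]
```

View pics/s20.png

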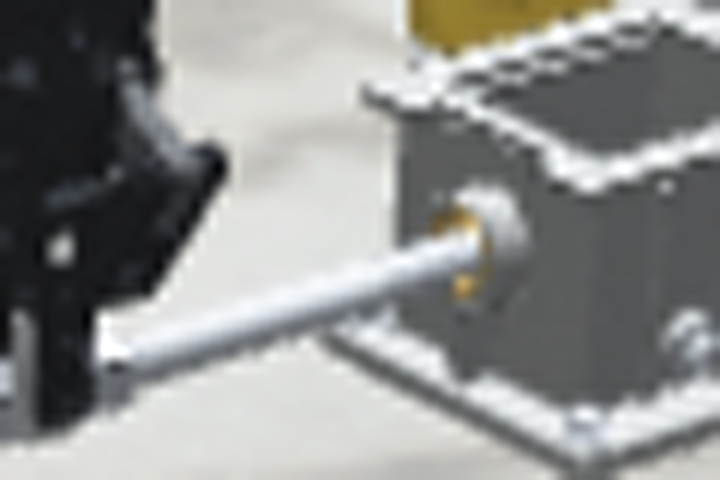

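{"method": "apply_moves", "body": {"motion": [[[0, 0.9, 0], [0, 0, 0], 255], [[0, 0.9, 0], [0, 0, 0], 255], [[0, 0.9, 0], [0, 0, 0], 255], [[0, 0.9, 0], [0, 0, 0], 255], [[0, 0.9, 0], [0, 0, 0], 255], [[0, 0.9, 0], [0, 0, 0], 255], [[0, 0, 0], [0, 0, 0], 255]]}}

```text
time_s: 23.15
tool_pos: [0.5716, 0.0181, 0.0262]
eef_rot: [-0.035, 0.706, -0.036, -0.706]
force: [1.3, -0.0, -1.3]
width: 0.0134
```

Run:
```python
from rig import manip,camera,camera_params
from h import *
o=manip.get_obs(); M=rot(o["eef_rot"]).as_matrix(); print(o["time_s"],o["tool_pos"],o["force"],o["ft_torque"],o["width"],M.round(4))
e=o["tool_pos"]+M@np.array([-.0242,.175,0]);print(e)
cv2.imwrite("pics/w21.png",camera("wrist"))
```

```text
23.15 [0.5716325  0.01812765 0.02615308] [ 1.30521284 -0.00746219 -1.32418136] [-0.14417205 -0.31488901  0.15508611] 0.013415137889235058 [[ 1.000e-04 -1.008e-01 -9.949e-01]
 [-7.000e-04 -9.949e-01  1.008e-01]
 [-1.000e+00  7.000e-04 -2.000e-04]]
[ 0.55398825 -0.15596447  0.05046874]
```

View pics/w21.png

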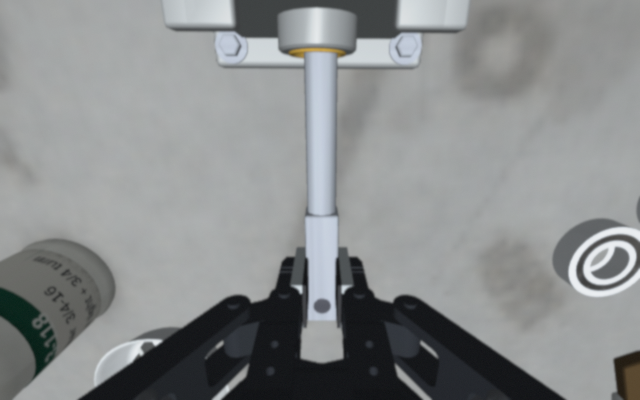

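{"method": "apply_moves", "body": {"motion": [[[-0.03, 0.6, -0.06], [0, 0, 0], 255], [[-0.03, 0.7, -0.04], [0, 0, 0], 255], [[0, 0.7, 0], [0, 0, 0], 255], [[0, 0.7, 0], [0, 0, 0], 255], [[0, 0, 0], [0, 0, 0], 255]]}}

```text
time_s: 23.7
tool_pos: [0.5697, -0.0084, 0.0267]
eef_rot: [0.035, -0.706, 0.036, 0.706]
force: [-0.3, 0.1, -2.5]
width: 0.0134
```

Run:
```python
from rig import manip,camera,camera_params
from h import *
o=manip.get_obs(); M=rot(o["eef_rot"]).as_matrix(); print(o["time_s"],o["tool_pos"],o["force"],o["ft_torque"],o["width"],M.round(4))
e=o["tool_pos"]+M@np.array([-.0242,.175,0]);print(e)
cv2.imwrite("pics/w22.png",camera("wrist"))
crop(camera("scene"),330,130,430,205,8,"pics/s22.png")
```

```text
23.7 [ 0.56973486 -0.00837331  0.02665063] [-0.28536839  0.05377309 -2.45435222] [0.17242755 0.01518391 0.02876163] 0.013377059357528365 [[-3.000e-04 -1.005e-01 -9.949e-01]
 [-2.000e-04 -9.949e-01  1.005e-01]
 [-1.000e+00  2.000e-04  2.000e-04]]
[ 0.55215446 -0.18248215  0.05089277]
```

View pics/w22.png

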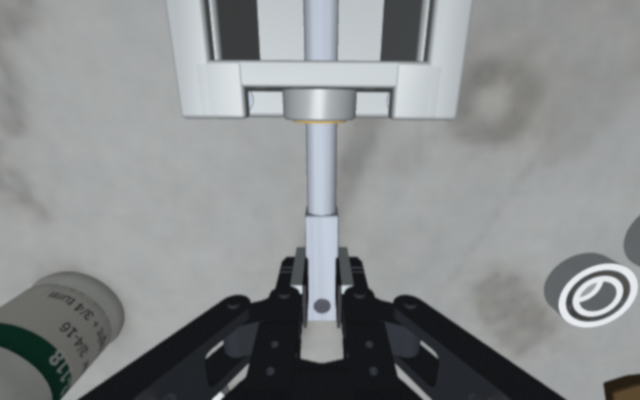

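View pics/s22.png

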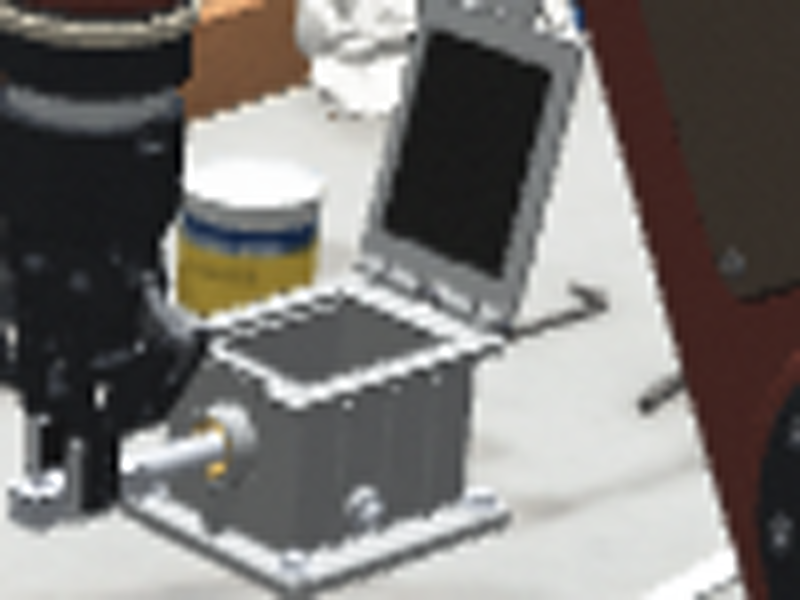

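{"method": "apply_moves", "body": {"motion": [[[0, 0.6, 0], [0, 0, 0], 255], [[0, 0.6, 0], [0, 0, 0], 255], [[0, 0.6, 0], [0, 0, 0], 255], [[0, 0.6, 0], [0, 0, 0], 255], [[0, 0, 0], [0, 0, 0], 255]]}}

```text
time_s: 24.3
tool_pos: [0.5675, -0.0322, 0.0267]
eef_rot: [-0.035, 0.706, -0.036, -0.706]
force: [0.1, -0.4, -2.7]
width: 0.0136
```

Run:
```python
from rig import manip,camera,camera_params
from h import *
o=manip.get_obs(); M=rot(o["eef_rot"]).as_matrix(); print(o["time_s"],o["tool_pos"],o["force"],o["ft_torque"],o["width"],M.round(4))
e=o["tool_pos"]+M@np.array([-.0242,.175,0]);print(e)
cv2.imwrite("pics/w23.png",camera("wrist"))
```

```text
24.3 [ 0.56753359 -0.03220868  0.02674104] [ 0.05134204 -0.37753874 -2.71050364] [ 0.13453141  0.00773552 -0.06583398] 0.013637281639544682 [[ 1.000e-04 -1.004e-01 -9.949e-01]
 [-3.000e-04 -9.949e-01  1.004e-01]
 [-1.000e+00  2.000e-04 -1.000e-04]]
[ 0.54996318 -0.20631835  0.0509845 ]
```

View pics/w23.png

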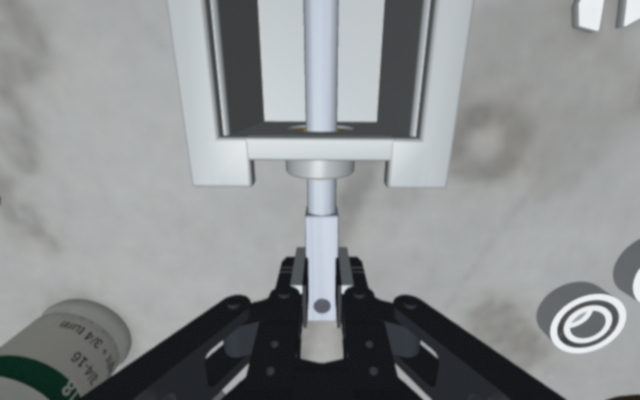

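{"method": "apply_moves", "body": {"motion": [[[0, 0.6, 0], [0, 0, 0], 255], [[0, 0.5, 0], [0, 0, 0], 255], [[0, 0.4, 0], [0, 0, 0], 255], [[0, 0, 0], [0, 0, 0], 255]]}}

```text
time_s: 24.75
tool_pos: [0.566, -0.0468, 0.0267]
eef_rot: [0.035, -0.706, 0.035, 0.706]
force: [0.7, -0.4, -2.0]
width: 0.0131
```

Run:
```python
from rig import manip,camera,camera_params
from h import *
o=manip.get_obs(); M=rot(o["eef_rot"]).as_matrix(); print(o["time_s"],o["tool_pos"],o["force"],o["ft_torque"],o["width"])
crop(camera("wrist"),250,130,390,235,5.7,"pics/w24.png")
```

```text
24.75 [ 0.56600526 -0.04677523  0.02668837] [ 0.66069374 -0.4464619  -2.0169485 ] [0.14543107 0.00522028 0.00015938] 0.01312689077427597
```

View pics/w24.png

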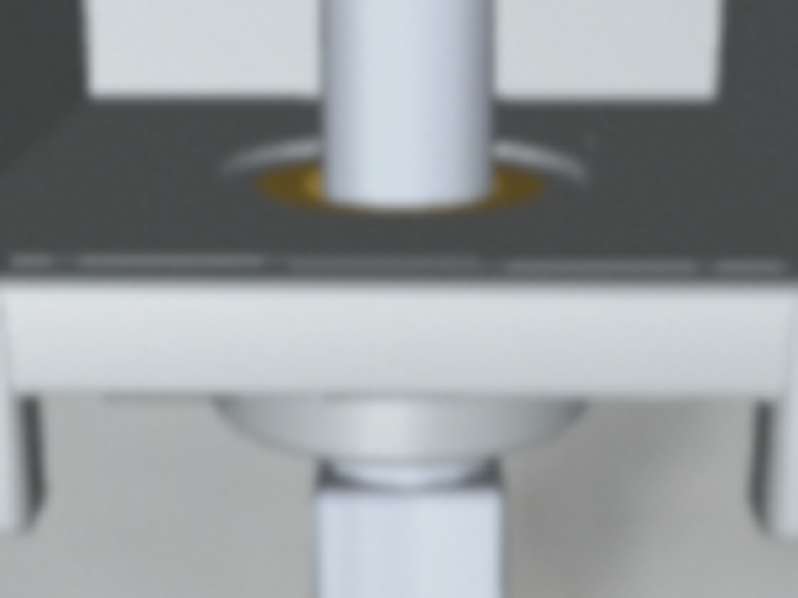

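A gap of about 3 mm remains; creeping in.

{"method": "apply_moves", "body": {"motion": [[[0, 0.12, 0], [0, 0, 0], 255], [[0, 0.12, 0], [0, 0, 0], 255], [[0, 0, 0], [0, 0, 0], 255]]}}

```text
time_s: 25.1
tool_pos: [0.5658, -0.0486, 0.0267]
eef_rot: [-0.035, 0.706, -0.035, -0.706]
force: [1.0, -0.3, -1.4]
width: 0.0132
```

{"method": "apply_moves", "body": {"motion": [[[0, 0.08, 0], [0, 0, 0], 255], [[0, 0, 0], [0, 0, 0], 255], [[0, 0, 0], [0, 0, 0], 255]]}}

```text
time_s: 25.4
tool_pos: [0.5657, -0.0493, 0.0267]
eef_rot: [0.035, -0.706, 0.035, 0.706]
force: [0.0, -0.2, -1.8]
width: 0.0138
```

Run:
```python
from rig import manip,camera,camera_params
from h import *
o=manip.get_obs(); print(o["time_s"],o["tool_pos"],o["force"],o["ft_torque"],o["width"])
crop(camera("wrist"),250,130,390,235,5.7,"pics/w25.png")
```

```text
25.4 [ 0.56569944 -0.04934622  0.02668255] [ 0.03359892 -0.23547321 -1.8452257 ] [0.1332945  0.04473767 0.04653529] 0.01380523289192009
```

View pics/w25.png

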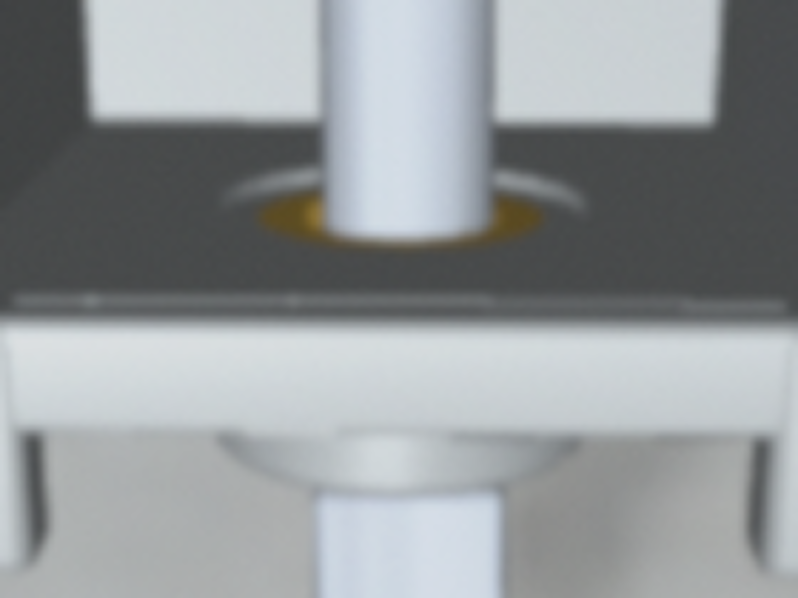

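{"method": "apply_moves", "body": {"motion": [[[0, 0.1, 0], [0, 0, 0], 255], [[0, 0, 0], [0, 0, 0], 255], [[0, 0, 0], [0, 0, 0], 255]]}}

```text
time_s: 25.75
tool_pos: [0.5656, -0.0504, 0.0267]
eef_rot: [0.035, -0.706, 0.035, 0.706]
force: [-0.0, 0.8, -3.3]
width: 0.0129
```

{"method": "apply_moves", "body": {"motion": [[[0, 0.1, 0], [0, 0, 0], 255], [[0, 0, 0], [0, 0, 0], 255], [[0, 0, 0], [0, 0, 0], 255]]}}

```text
time_s: 26.05
tool_pos: [0.5656, -0.0508, 0.0267]
eef_rot: [-0.035, 0.706, -0.035, -0.706]
force: [0.8, 5.5, -2.0]
width: 0.0133
```

{"method": "apply_moves", "body": {"motion": [[[0, 0.05, 0], [0, 0, 0], 255], [[0, 0, 0], [0, 0, 0], 255], [[0, 0, 0], [0, 0, 0], 255]]}}

```text
time_s: 26.35
tool_pos: [0.5656, -0.0508, 0.0267]
eef_rot: [-0.036, 0.706, -0.034, -0.706]
force: [0.2, 7.2, -1.3]
width: 0.0134
```

Run:
```python
from rig import manip,camera,camera_params
from h import *
o=manip.get_obs(); print(o["time_s"],o["tool_pos"],o["force"],o["width"])
cv2.imwrite("pics/w26.png",camera("wrist"))
crop(camera("scene"),230,100,430,250,4,"pics/s26.png")
crop(camera("side"),300,140,480,275,4.4,"pics/d26.png")
```

```text
26.35 [ 0.56555064 -0.05084495  0.02670444] [ 0.20480653  7.16258833 -1.26845229] 0.013449454113599447
```

View pics/s26.png

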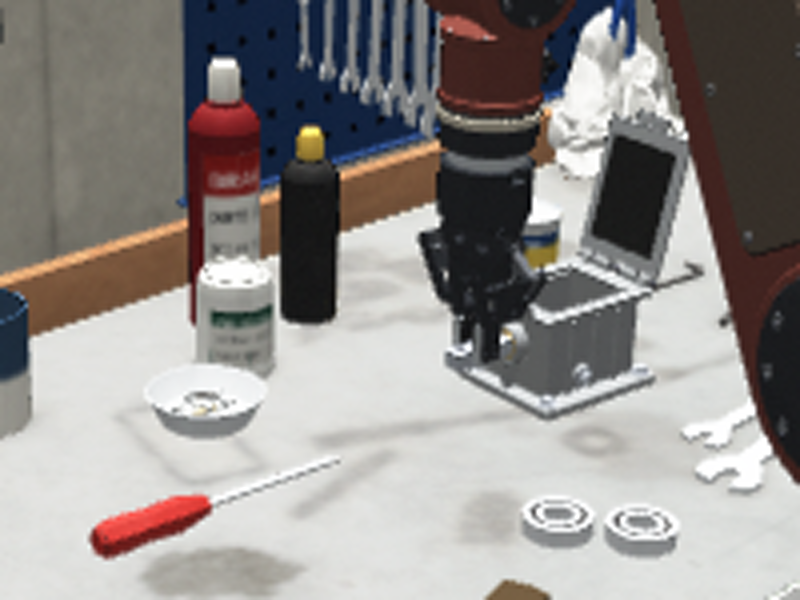

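View pics/w26.png

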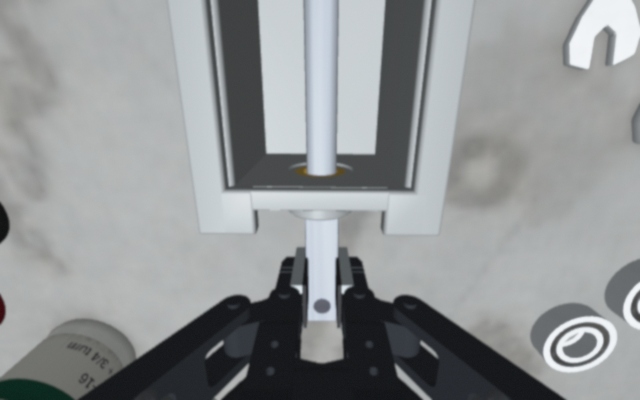

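View pics/d26.png

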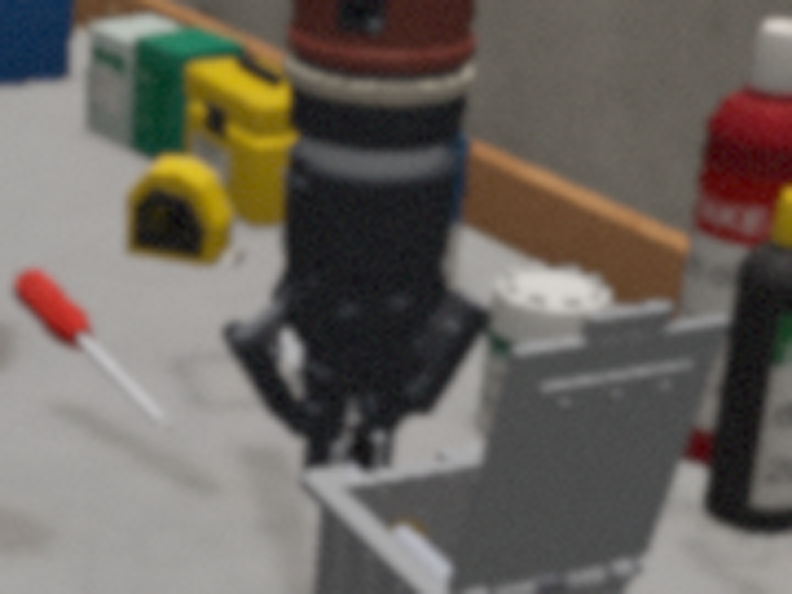

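Run:
```python
from rig import camera
from h import *
crop(camera("side"),350,230,450,320,7,"pics/d27.png")
```

```text
(no output)
```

View pics/d27.png

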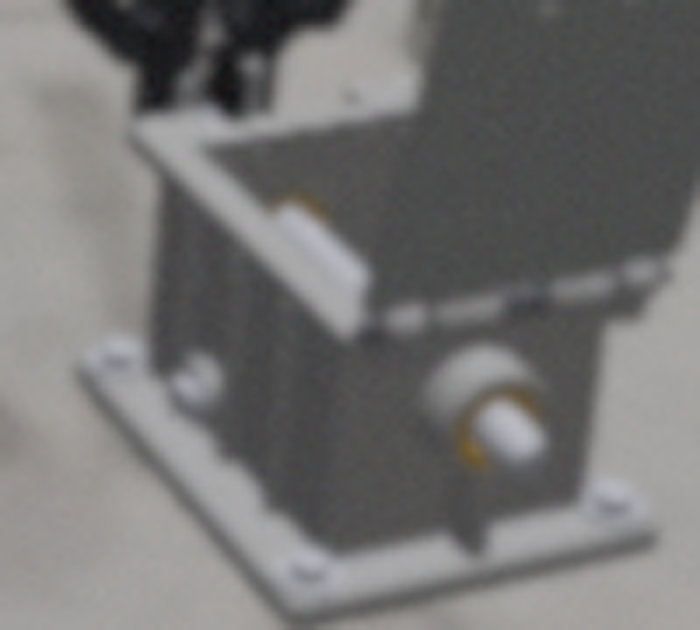

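The shaft tip protrudes from the far bushing at (510,430), and the cover is open. Handing in.

Run:
```python
from rig import manip
print(manip.hand_in()); o=manip.get_obs(); print(o["time_s"],o["tool_pos"],o["force"],o["width"])
```

```text
the job is handed in; nothing more can be done
None
the job is handed in; nothing more can be done
```

I prised the cover open with the screwdriver blade and swung it back to about 100° (roughly 1.8 rad). I laid the driver back on the bench close to where it had been, turned about 6°. I then gripped the selector shaft by its square tail and slid it through both bushings until it stopped. The job was handed in at about 26.4 s of the 58 s limit, with the shaft still gripped.

**Last checks:**
- **Shaft seating:** The tail pressed on the near bushing with about 7 N. Its measured position agrees with where the near mouth should be, to within about 1 mm.
- **Far end:** The side camera shows the tip sticking out of the far bushing.
- **Cover and driver:** The cover is still standing open and the driver is lying flat on the bench.
- **Forces:** Every force I read stayed below 10 N.

**One disagreement:** The real fingertips stand about 20 mm behind the TCP, not 11 mm ahead as stated. My first closing went over the top of the driver's handle without touching it. I measured the true offset from the cameras and used that for both grasps.

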